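# Put the canister away and bolt the box

### The arm

A 7-joint arm with a two-finger parallel gripper is mounted at the origin on the work surface. World frame = base frame: x ahead of the robot, y to its left, z up, the work surface at z = 0. Lengths are in m, angles in rad, forces in N, time in s.
With the tool pointing down it reaches from about 0.425 to 0.925 m from the base axis. Payload 6.8 kg.
Tool frame: the origin (TCP) lies on the mounting face of the last link; the fingertips stand 173 mm ahead of it and the grasp point (between the pads) lies 155 mm ahead of it; z points along the fingers, y is the direction in which the jaws open and shut (so a half turn about z gives the same grasp; the last joint's range is limited). The gripper opens to 85 mm and grips with 20 to 120 N. Pads are 22 mm wide; open, the fingers measure 114 mm over their backs; the gripper's body (76 mm by 85 mm) begins 54 mm behind the grasp point. The pads swing forward as they close: fully open they stand 13 mm farther back than shut.
Start: joints at [-1.455, 0.477, 0.022, 1.555, -0.011, 1.109, -0.083], TCP at [0.15, 0.658, 0.405] pointing down, gripper open.
Joint ranges: [-2.96, 2.96], [-0.34, 2.1], [-1.41, 1.46], [0.24, 2.44], [-1.37, 4.51], [0.17, 1.92], [-2.96, 2.96]. Speed limits (rad/s): [2.39, 2.39, 3.14, 3.14, 3.14, 3.14, 3.14].

### API

Orientations are given as a unit quaternion [w, x, y, z].
In Python, from station import sensors, read_camera, bot gives the robot as it stands. The module is installed in compiled form; this text tells all that it offers.
- The arm moves only by the tool play_rows, never from a script. Its argument "commands" is a list of rows, each a list of 4 numbers: the shift along the tool's x, y, z in m, then the turn about the tool's z in degrees. A call has 1 to 20 rows; each row shifts and turns the commanded pose from where the row before left it, along the tool's axes as they then stand; what a row does not reach is not made up. A row lasts 1/10 s, in which the tool goes at most 50 mm and 8.59 degrees, less where a joint would pass 70% of its speed; a pose out of reach is approached as far as the arm can. A call with a gripper value outside its range is refused whole. "claw" is the finger opening in m, from 0 to 0.0854, set as the call begins (left out, the last holds). The fingers move at their own pace and stop on an object; "force" is the grip in N (left out, the last holds). Time passes only in rows, so rows that do not move let the fingers close. It gives the time, the measured TCP pose, the force and the opening at its end, in the units of the state.
- sensors.get_obs(): the state, without advancing time (a new reading comes with each control period).
- read_camera(name): name is "scene" or "side" or "wrist"; returns a dict with "frame" (384x512x3 uint8, blue, green, red), "depth" (384x512 float32, m along the optical axis (not along the pixel's ray), 0 where there is no reading), "fx", "fy", "cx", "cy" (pixels), "distortion" ([k1, k2, p1, p2, k3] as OpenCV has them; the pictures are not rectified), "rvec" (rotation vector, rad) and "tvec" (3), from world to camera coordinates, as OpenCV has them; the wrist camera has in their place "T_tool_cam" (4x4, takes a point from camera to tool coordinates, whose origin is the TCP and whose axes are the flange's). Camera axes: x right, y down, z forward; pixel columns grow to the right and rows downward; lengths in m; the calibration is good to about 2 mm. A picture is of the moment at which its call begins: read the wrist's pose just before it.
- bot.hand_in(): hands the job in, once; it reports no verdict.
The state is a dict: "t": time; "q": joint angles; "joint_vel": joint speeds; "joint_torque": joint torques, N m; "eef_pos": TCP position; "tool_rot": TCP orientation; "contact_force": force on the tool from outside, world axes, zero at the start; "torque": the same for the moment, N m; "gripper_width": opening from 0.0 (shut) to 1.0 (fully open).
Only numpy, scipy, OpenCV 4.12 (cv2) and the standard library are available. Lean on these libraries where they do the work, as an engineer would, in place of code of your own. Each camera call takes 0.05 s, during which the arm holds its last target.

### The job

The red canister has been left lying on its side: stand it upright on the ledge with its lid up and let go of it, then lift it again and set it down gently, upright, in the open well of the wooden box. Then slide the box's cover (it has a black knob) fully shut, slide the bolt on the cover all the way across into the brass keeper with its handle still up, and turn the red-tipped handle right down into the notch. Leave the tumblers, strainer and spoon where they are.

Things in the scene. Friction and masses are not known exactly. Their poses are not given: they have to be found in the camera images.
- box: Fixed wooden box, 160 (x) x 310 (y) x 130 mm high. Origin: centre of its underside; x across it (away from the robot at yaw 0), y along it, z up. Its -y half is an open well (inside x -66..66, y -145..-10 mm, floor 6 mm up, rim 130 mm up); over its +y half the cover parks. A brass keeper rail stands on the +x wall from y = -50 to 138 mm, top 156 mm up, with one slot.
- well (a point): Centre of the well in the box's x, y (its mid-line, 75 mm from the box's centre towards -y), on the well's floor. Axes as the box's.
- keeper (a point): Middle of the 16 mm wide slot in the brass keeper rail, 146 mm above the ledge, at x = +73, y = -30 mm of the box; the bolt's rod passes through it towards +x.
- cover (a joint): Slide of the grey cover plate (130 x 145 x 6 mm, top 130 mm above the ledge) along the box's y. m; 0 = fully shut over the well (end stop), up to 0.145 = fully open towards +y. About 2 N to move; stays where left.
- cover_knob (a point): Centre of the top of the upright round black knob on the cover: 24 mm in diameter, 34 mm tall, standing on the cover's mid-line (box x = 0) near its -y edge, top 164 mm above the ledge. Push or pull it along the box's y.
- bolt (a joint): Slide of the barrel bolt on the cover: steel rod, 12 mm in diameter, along the box's x, 146 mm above the ledge, 30 mm from the cover's +y edge. m; 0 = drawn back, 0.045 = right across towards the box's +x, through the keeper (end stop). About 2 N to move. The rod meets the slot only when the cover is fully shut; once across it locks the cover.
- handle (a joint): Turn of the bolt's handle about the rod. rad; 0 = upright, grows towards the box's +y, 1.55 = level in the notch (end stop), -0.25 = backward stop. Stays at any angle; about 1 N at its ball turns it. A guide plate on its +y side (18 mm from the rod's axis, top 168 mm above the ledge) stops it at about 0.4 rad; only in the bolt's last 5 mm does it face the plate's 24 mm wide notch.
- handle_ball (a point): Centre of the red ball (22 mm in diameter) on the bolt's handle (a 12 mm bar), 60 mm from the rod's axis; 206 mm above the ledge when upright, 146 when down. The handle is at box x = -35 mm with bolt = 0, x = +10 mm with bolt = 0.045; with the cover shut its axis is at box y = -30 mm. Bolt guides on the cover reach 154 mm above the ledge.
- canister: Red plastic canister, loose, about 0.25 kg: a square body 56 x 56 x 84 mm with a round ribbed lid 46 mm in diameter and 28 mm high, tightly closed; 112 mm in all. It starts lying on one flat side. Origin: centre of that underside; x runs along its length towards the lid, z up as it lies. Upright means its x axis points up.
- can_mid (a point): On the canister's long axis, half way along its 112 mm (56 mm from its base; 28 mm above the ledge as it lies). Axes as the canister's.
- can_base (a point): Centre of the canister's base (the end opposite the lid).
- can_lid (a point): Centre of the outer face of the canister's lid.
- spoon: Wooden spoon, 190 mm, lying loose on the ledge; not to be disturbed.
- strainer: Steel tea strainer, bowl 84 mm across, 35 mm high, handle 110 mm; not to be disturbed. Origin: centre of its underside.
- tumbler0: Ribbed glass tumbler, 68 mm across, 95 mm high, standing on the round steel tray (250 mm across); not to be disturbed. Origin: centre of its underside.
- tumbler1: Ribbed glass tumbler, 68 mm across, 95 mm high, standing on the round steel tray (250 mm across); not to be disturbed. Origin: centre of its underside.
- tumbler2: Ribbed glass tumbler, 68 mm across, 95 mm high, standing on the round steel tray (250 mm across); not to be disturbed. Origin: centre of its underside.
- tumbler3: Ribbed glass tumbler, 68 mm across, 95 mm high, standing on the round steel tray (250 mm across); not to be disturbed. Origin: centre of its underside.
Mind the look-alikes: they are no part of the job. Of the things that look like the canister, take the one that is farthest to the robot's right at the start.

How it is judged:
By the outcome, as a careful person would: the job done as asked, in the order asked, and still so for the second after the job is handed in, with the robot touching nothing.
It also fails if it takes over 72 s, if anything falls off the work surface, if the arm or the gripper's body presses on something with over 40 N, if the wrist force passes 120 N, or if a joint passes its speed limit or range.

## Working session

There is one attempt and no reset: what is moved stays moved. The work goes in short steps, Python scripts to look and compute and a tool call to move; the robot and the scene stay as the last step left them, time stands still between calls to the robot, and variables do not carry over. Pictures are saved under pics/ and viewed, and the job is handed in when it is done.

Besides the shell and the picture viewer there is one more tool, called in YAML: its name, and indented under it one key for each argument. play_rows: Moves the arm, as the interface text tells. Its arguments: {"type":"object","properties":{"commands":{"type":"array"},"claw":{"type":"number"},"force":{"type":"number"}},"required":["commands"]}

```bash
mkdir -p pics; ls
python3 - <<'E'
from station import sensors, read_camera, bot
import cv2, json, numpy as np
np.set_printoptions(precision=4,suppress=True)
o=sensors.get_obs(); print({k:np.round(v,4) for k,v in o.items()})
for n in ["scene","side","wrist"]:
    c=read_camera(n); cv2.imwrite(f"pics/{n}0.png",c["frame"])
    print(n,[ (k,np.array(c[k])) for k in c if k not in("frame","depth")])
    np.savez(f"{n}0.npz",**c)
E
```

```text
pics
{'t': np.float64(0.0), 'q': array([-1.4551,  0.4778,  0.0223,  1.5565, -0.0115,  1.1093, -0.0831]), 'joint_vel': array([ 0.0008,  0.0012,  0.0011,  0.0021, -0.002 , -0.0004,  0.0006]), 'joint_torque': array([ -0.0005, -59.6441,   1.6076, -28.1206,   0.0124,   0.0093,
        -0.    ]), 'eef_pos': array([0.1497, 0.6579, 0.4037]), 'tool_rot': array([-0.    ,  0.1116,  0.9937, -0.0009]), 'contact_force': array([ 0.1862, -0.6229, -0.0015]), 'torque': array([-0.0036, -0.0337,  0.0231]), 'gripper_width': np.float64(0.9978)}
scene [('fx', array(459.2966)), ('fy', array(459.2966)), ('cx', array(243.4324)), ('cy', array(186.5661)), ('distortion', array([-0.013,  0.   ,  0.   ,  0.   ,  0.   ])), ('rvec', array([ 2.2043,  1.2362, -0.4004])), ('tvec', array([-0.3468, -0.2302,  1.5705]))]
side [('fx', array(491.7653)), ('fy', array(491.7653)), ('cx', array(245.7254)), ('cy', array(188.5494)), ('distortion', array([-0.0186,  0.    ,  0.    ,  0.    ,  0.    ])), ('rvec', array([ 2.2531, -0.8513,  0.3594])), ('tvec', array([-0.341 ,  0.4027,  1.0973]))]
wrist [('fx', array(275.9649)), ('fy', array(275.9649)), ('cx', array(256.5883)), ('cy', array(191.2432)), ('distortion', array([-0.029,  0.   ,  0.   ,  0.   ,  0.   ])), ('T_tool_cam', array([[-0.001 , -0.9602, -0.2792,  0.0715],
       [ 1.    , -0.0012,  0.0006,  0.0001],
       [-0.0009, -0.2792,  0.9602,  0.0323],
       [ 0.    ,  0.    ,  0.    ,  1.    ]]))]
```

View pics/scene0.png

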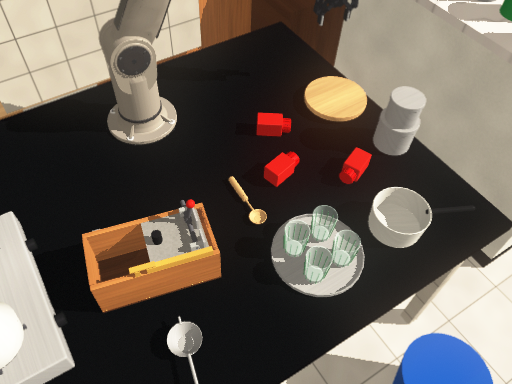

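View pics/side0.png

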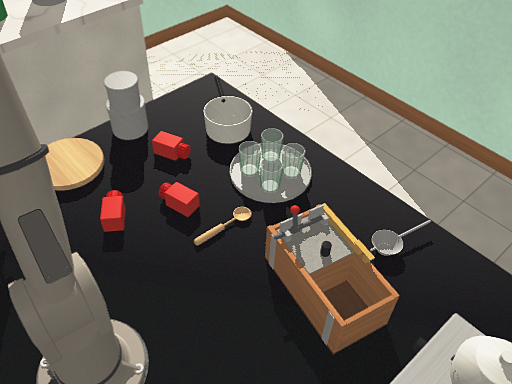

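View pics/wrist0.png

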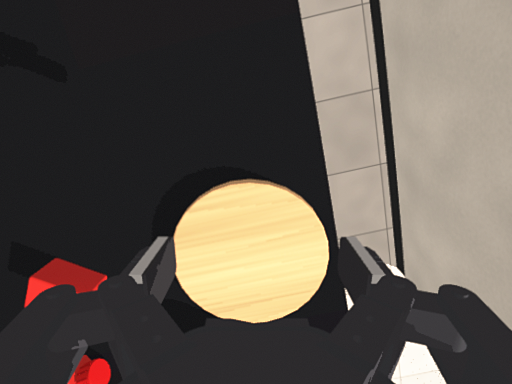

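```bash
cat > h.py <<'E'
import numpy as np, cv2
from scipy.spatial.transform import Rotation as R
np.set_printoptions(precision=4,suppress=True)
def K(c): return np.array([[c["fx"],0,c["cx"]],[0,c["fy"],c["cy"]],[0,0,1]],float)
def T_wc(c,obs=None):
    T=np.eye(4)
    if "rvec" in c:
        Rm=cv2.Rodrigues(np.array(c["rvec"],float))[0]; T[:3,:3]=Rm.T; T[:3,3]=-Rm.T@np.array(c["tvec"]).ravel(); return T
    return Ttool(obs)@np.array(c["T_tool_cam"])
def Ttool(o):
    T=np.eye(4); T[:3,:3]=R.from_quat(np.array(o["tool_rot"]),scalar_first=True).as_matrix(); T[:3,3]=o["eef_pos"]; return T
def cloud(c,obs=None):
    d=np.array(c["depth"]); h,w=d.shape
    u,v=np.meshgrid(np.arange(w,dtype=float),np.arange(h,dtype=float))
    p=cv2.undistortPoints(np.stack([u.ravel(),v.ravel()],1)[:,None],K(c),np.array(c["distortion"],float))[:,0]
    P=np.c_[p*d.ravel()[:,None],d.ravel()]
    T=T_wc(c,obs); P=P@T[:3,:3].T+T[:3,3]; P[d.ravel()==0]=np.nan
    return P.reshape(h,w,3)
def proj(c,P,obs=None):
    T=np.linalg.inv(T_wc(c,obs)); 
    return cv2.projectPoints(np.atleast_2d(P).astype(float),cv2.Rodrigues(T[:3,:3])[0],T[:3,3],K(c),np.array(c["distortion"],float))[0][:,0]
def hsv(c): return cv2.cvtColor(np.array(c["frame"]),cv2.COLOR_BGR2HSV)
def redmask(c):
    f=np.array(c["frame"]).astype(int); return ((f[...,2]>90)&(f[...,1]<70)&(f[...,0]<70)).astype(np.uint8)
E
python3 - <<'E'
from h import *
for n in["scene","side"]:
    c=dict(np.load(n+"0.npz")); P=cloud(c)
    m=redmask(c); k,l,s,ce=cv2.connectedComponentsWithStats(m)
    for i in range(1,k):
        if s[i,4]<15: continue
        q=P[l==i]; q=q[~np.isnan(q[:,0])]
        top=q[q[:,2]>0.05]
        print(n,ce[i],s[i,4],"mean",q.mean(0),"max",q.max(0),"top",len(top))
        if len(top)>30:
            t=top[(top[:,2]<.06)]; print("  rect",cv2.minAreaRect(t[:,:2].astype(np.float32)), "z",np.median(t[:,2]))
    # table
    print(n,"z table", np.nanmedian(P[...,2]))
E
```

```text
scene [248.9634  19.8293] 82 mean [-0.577   0.8024 -0.1913] max [-0.5666  0.818  -0.0808] top 0
scene [230.8519  29.6296] 54 mean [-0.5769  0.6972 -0.2108] max [-0.5668  0.7085 -0.1396] top 0
scene [272.2638 123.9013] 709 mean [0.2823 0.3436 0.0438] max [0.3265 0.4407 0.0631] top 362
  rect ((0.2738615870475769, 0.35303616523742676), (0.10946016758680344, 0.06084701418876648), 55.07145309448242) z 0.05641424840621112
scene [354.6144 165.5913] 734 mean [0.5622 0.4573 0.0468] max [0.5983 0.5647 0.0654] top 444
  rect ((0.5553785562515259, 0.4641183316707611), (0.0567401684820652, 0.11495586484670639), 22.913955688476562) z 0.0566358682475292
scene [280.7186 167.5181] 803 mean [0.4509 0.2609 0.0444] max [0.4822 0.3584 0.0631] top 448
  rect ((0.44145339727401733, 0.2725585401058197), (0.05664722993969917, 0.11358533799648285), 14.519990921020508) z 0.05653556598836129
scene [189.9403 203.3433] 67 mean [ 0.5379 -0.081   0.2073] max [ 0.5492 -0.01    0.2205] top 65
  rect ((0.0, 0.0), (0.0, 0.0), 0.0) z nan
scene [200.3415 215.4634] 41 mean [ 0.5301 -0.0537  0.1247] max [ 0.551  -0.0459  
[... 490 characters left out ...]
0.0543345577352774
side [178.4789 201.0246] 568 mean [0.4276 0.2566 0.0358] max [0.5095 0.3719 0.0619] top 149
  rect ((0.4299323856830597, 0.26942387223243713), (0.05296621844172478, 0.11670304089784622), 22.506622314453125) z 0.05440432111727722
side [112.0269 213.2975] 632 mean [0.2595 0.3356 0.0414] max [0.3328 0.4545 0.0637] top 282
  rect ((0.2706662118434906, 0.35323554277420044), (0.11634626984596252, 0.055716365575790405), 54.81218338012695) z 0.05638942010023429
side [294.5417 209.4444] 72 mean [ 0.5448 -0.0727  0.1945] max [0.6951 0.0515 0.2195] top 66
  rect ((0.0, 0.0), (0.0, 0.0), 0.0) z nan
side z table 0.0015599896697131577
  return _methods._mean(a, axis=axis, dtype=dtype,
  ret = ret.dtype.type(ret / rcount)
```

Run:
```python
from h import *
ims=[]
for n,b in[("scene",(240,100,390,200)),("side",(90,120,240,240))]:
    c=dict(np.load(n+"0.npz")); f=c["frame"][b[1]:b[3],b[0]:b[2]]; ims.append(cv2.resize(f,(600,int(600*f.shape[0]/f.shape[1])) ,interpolation=cv2.INTER_CUBIC)[:,:600])
h=min(i.shape[0] for i in ims)
cv2.imwrite("pics/crop0.png",cv2.resize(np.hstack([i[:h] for i in ims]),(800,int(800*h/1200))))
Q=[]
for n in["scene","side"]:
    c=dict(np.load(n+"0.npz")); P=cloud(c); H=hsv(c)
    m=(H[...,0]>5)&(H[...,0]<22)&(H[...,1]>90)&(np.abs(P[...,2]-.130)<.005)&(np.abs(P[...,1]+.2)<.35)&(P[...,0]>.3)
    q=P[m]; Q.append(q); print(n,len(q),cv2.minAreaRect(q[:,:2].astype(np.float32)),q.min(0),q.max(0))
    m=(np.abs(P[...,2]-.164)<.004)&(P[...,0]>.35)&(P[...,0]<.75)&(P[...,1]<0.05)&(P[...,1]>-.4)&(H[...,2]<70)
    print(" knob",m.sum(),P[m].mean(0))
    m=(P[...,2]>.19)&(P[...,2]<.23)&(redmask(c)>0)&(P[...,0]>.3)&(P[...,0]<.75)
    q=P[m];print(" ball",m.sum(),q.mean(0))
    m=(H[...,0]>20)&(H[...,0]<32)&(H[...,1]>110)&(np.abs(P[...,2]-.156)<.004)&(np.abs(P[...,1]+.2)<.35)&(P[...,0]>.3)
    q=P[m]; print(" rail",len(q), cv2.minAreaRect(q[:,:2].astype(np.float32)) if len(q)>5 else 0)
```

```text
scene 1479 ((0.5409252643585205, -0.20058748126029968), (0.31060779094696045, 0.16451787948608398), 77.17755889892578) [ 0.4313 -0.3683  0.125 ] [ 0.6533 -0.0333  0.135 ]
 knob 72 [ 0.5462 -0.172   0.1645]
 ball 64 [ 0.5407 -0.0822  0.2114]
 rail 185 ((0.6216456294059753, -0.17886030673980713), (0.19532859325408936, 0.01614171452820301), 75.6540298461914)
side 1503 ((0.53836989402771, -0.1995922029018402), (0.3126155734062195, 0.16308487951755524), 77.5456771850586) [ 0.4271 -0.3674  0.125 ] [ 0.6517 -0.0325  0.135 ]
 knob 72 [ 0.5399 -0.1668  0.1646]
 ball 66 [ 0.5316 -0.0826  0.212 ]
 rail 107 ((0.6187337636947632, -0.17800423502922058), (0.1931288093328476, 0.01342298835515976), 78.2703628540039)
```

View pics/crop0.png

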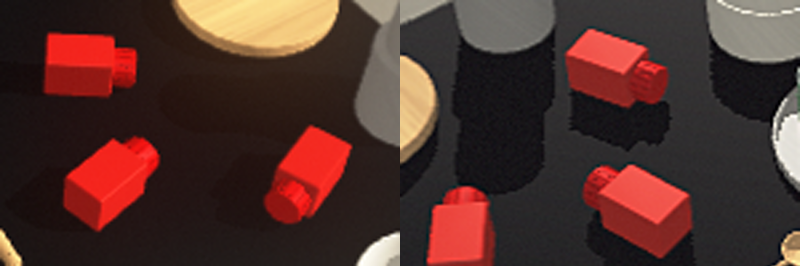

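```bash
cat >> h.py <<'E'
def plan(o,pos,yaw):
    """target TCP pos; yaw = world angle (deg) of tool x axis. prints turn then shift in turned frame"""
    T=Ttool(o); a=np.degrees(np.arctan2(T[1,0],T[0,0])); turn=-((yaw-a+180)%360-180)
    x=np.array([np.cos(np.radians(yaw)),np.sin(np.radians(yaw)),0]); y=np.array([x[1],-x[0],0]); z=np.array([0,0,-1.])
    d=np.array(pos)-T[:3,3]; s=np.array([d@x,d@y,d@z])
    print("turn %.2f (n %.1f)"%(turn,abs(turn)/8),"shift",s,"|s| %.3f n %.1f"%(np.linalg.norm(s),np.linalg.norm(s)/.045), "cur yaw %.2f"%a)
E
python3 - <<'E'
from h import *
from station import sensors
o=sensors.get_obs()
plan(o,(.4525,.2216,.40),104.5)
for n in["scene","side"]:
    c=dict(np.load(n+"0.npz")); P=cloud(c); H=hsv(c)
    m=(H[...,0]>8)&(H[...,0]<28)&(H[...,1]>60)&(P[...,2]<.05)&(P[...,2]>.0)&(np.abs(P[...,1])<.35)&(P[...,0]>.3)&(P[...,0]<.8)
    k,l,s,ce=cv2.connectedComponentsWithStats(m.astype(np.uint8))
    for i in range(1,k):
        if s[i,4]>40: q=P[l==i]; print(n,ce[i],s[i,4],q.min(0),q.max(0), cv2.minAreaRect(q[:,:2].astype(np.float32)))
    print(P[(130 if n=="scene" else 180), :][:0])
E
```

```text
turn 62.68 (n 7.8) shift [-0.4983  0.1839  0.0039] |s| 0.531 n 11.8 cur yaw 167.18
scene [247.2994 203.8595] 541 [0.3676 0.0752 0.0001] [0.5728 0.1502 0.0302] ((0.4704468250274658, 0.12414170056581497), (0.07246555387973785, 0.20498844981193542), 79.8454360961914)
scene [245.5636 242.9273] 55 [0.5803 0.0265 0.0001] [0.6197 0.0593 0.0054] ((0.5998250842094421, 0.043566904962062836), (0.032175853848457336, 0.03897711634635925), 87.14785766601562)
scene [120.1213 259.9707] 1434 [ 0.4407 -0.3452  0.0002] [ 0.5233 -0.1979  0.05  ] ((0.4962931275367737, -0.2714920938014984), (0.1331624835729599, 0.08483412861824036), 77.39055633544922)
scene [164.3279 289.5487] 1037 [ 0.5873 -0.35    0.    ] [ 0.6543 -0.0608  0.05  ] ((0.6215044856071472, -0.206485778093338), (0.2943020164966583, 0.01290604192763567), 78.92650604248047)
[]
side [223.8388 224.4641] 515 [0.38   0.092  0.0002] [0.5798 0.1525 0.0275] ((0.48028871417045593, 0.11775630712509155), (0.20053596794605255, 0.05974193289875984), 4.082007884979248)
side [266.5957 254.2553] 47 [ 0.4898 -0.0515  0.0013] [ 0.5231 -0.0045  0.0495] ((0.5036133527755737, -0.025871947407722473), (0.057321932166814804, 0.007803948130458593), 55.446903228759766)
side [297.9727 298.6035] 623 [ 0.4364 -0.2872  0.0002] [ 0.4873 -0.0734  0.05  ] ((0.46125760674476624, -0.1801653951406479), (0.21972595155239105, 0.0055527715012431145), 77.28520965576172)
side [346.4148 295.1154] 1490 [ 0.5102 -0.3229  0.0013] [ 0.6038 -0.202   0.05  ] ((0.5480638146400452, -0.2621059715747833), (0.10442597419023514, 0.09409905970096588), 78.15111541748047)
side [342.5876 342.7869] 291 [ 0.4256 -0.3499  0.0014] [ 0.5063 -0.308   0.0499] ((0.4632093608379364, -0.3399582803249359), (0.02598230540752411, 0.08448204398155212), 59.951812744140625)
[]
```

play_rows:
  commands:
    - [0,0,0,7.84]
    - [0,0,0,7.84]
    - [0,0,0,7.84]
    - [0,0,0,7.84]
    - [0,0,0,7.84]
    - [0,0,0,7.84]
    - [0,0,0,7.84]
    - [0,0,0,7.82]

```text
t: 0.95
eef_pos: [0.1497, 0.6581, 0.4043]
tool_rot: [0.0, 0.615, 0.789, -0.0]
contact_force: [-1.1, -0.4, -0.1]
gripper_width: 1.002
```

play_rows:
  commands:
    - [-0.02,0.0075,0,0]
    - [-0.04,0.015,0,0]
    - [-0.0415,0.0153,0,0]
    - [-0.0415,0.0153,0,0]
    - [-0.0415,0.0153,0,0]
    - [-0.0415,0.0153,0,0]
    - [-0.0415,0.0153,0,0]
    - [-0.0415,0.0153,0,0]
    - [-0.0415,0.0153,0,0]
    - [-0.0415,0.0153,0,0]
    - [-0.0415,0.0153,0,0]
    - [-0.0415,0.0153,0,0]
    - [-0.0233,0.0084,0,0]
    - [0,0,0,0]

```text
t: 2.35
eef_pos: [0.4542, 0.2178, 0.4048]
tool_rot: [0.001, 0.615, 0.788, -0.0]
contact_force: [-0.3, -0.0, -0.4]
gripper_width: 0.997
```

```bash
cat > can.py <<'E'
from h import *
from station import sensors, read_camera
import sys
o=sensors.get_obs(); c=read_camera("wrist"); cv2.imwrite("pics/%s.png"%sys.argv[1],c["frame"]); np.savez(sys.argv[1]+".npz",tool_rot=o["tool_rot"],eef_pos=o["eef_pos"],**c)
print("q",o["q"],"pos",o["eef_pos"])
P=cloud(c,o); m=redmask(c); k,l,s,ce=cv2.connectedComponentsWithStats(m)
for i in range(1,k):
    if s[i,4]<200: continue
    q=P[l==i]; t=q[np.abs(q[:,2]-.056)<.003]
    print(ce[i],s[i,4],"z",np.median(q[:,2]),cv2.minAreaRect(t[:,:2].astype(np.float32)) if len(t)>5 else 0, q.mean(0))
E
python3 can.py w1
```

```text
q [-1.0027  0.2025  0.4992  1.9842 -0.1145  0.9818 -0.2027] pos [0.4542 0.2178 0.4048]
[132.9408  36.1908] 2332 z nan ((0.26552510261535645, 0.3417425751686096), (0.08072314411401749, 0.05551580339670181), 55.32746505737305) [nan nan nan]
[398.6404  16.2922] 1752 z nan 0 [nan nan nan]
[255.031   99.3551] 1518 z nan ((0.4284946322441101, 0.24446162581443787), (0.04274316504597664, 0.09484158456325531), 47.10908126831055) [nan nan nan]
```

View pics/w1.png

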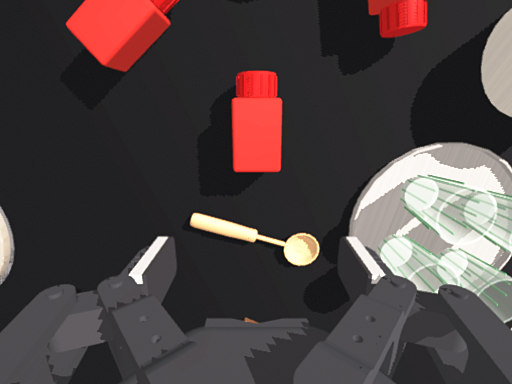

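```bash
cat >> h.py <<'E'
def onplane(c,o,uv,z):
    p=cv2.undistortPoints(np.array(uv,float).reshape(-1,1,2),K(c),np.array(c["distortion"],float))[:,0]
    T=T_wc(c,o); d=np.c_[p,np.ones(len(p))]@T[:3,:3].T; t=(z-T[2,3])/d[:,2]; return T[:3,3]+d*t[:,None]
E
python3 - <<'E'
from h import *
c=dict(np.load("w1.npz")); o=c
f=c["frame"].astype(int); m=((f[...,2]>80)&(f[...,1]<f[...,2]*.4)&(f[...,0]<f[...,2]*.4)).astype(np.uint8); m[:60]=0;m[190:]=0;m[:,:190]=0;m[:,320:]=0
ys,xs=np.nonzero(m); print(xs.min(),xs.max(),ys.min(),ys.max())
for r in range(68,176,6):
    x=np.nonzero(m[r])[0]; print(r,x.min() if len(x) else 0,x.max() if len(x) else 0, c["frame"][r,257], c["depth"][r,257])
q=onplane(c,o,[(233.5,98),(281.5,98),(281.5,171),(233.5,171)],.056)
print(q,q.mean(0)); print([np.linalg.norm(q[i]-q[i-1]) for i in range(4)])
d=q[0]+q[1]-q[2]-q[3]; print(np.degrees(np.arctan2(d[1],d[0])))
E
```

```text
231 282 70 171
68 0 0 [39 38 35] 0.34382048
74 237 276 [ 55  56 255] 0.2997082
80 236 277 [ 58  57 255] 0.30154482
86 236 277 [ 56  57 255] 0.30476797
92 236 277 [ 56  56 255] 0.3049465
98 233 280 [ 63  71 255] 0.30342245
104 231 282 [ 74  81 255] 0.3040645
110 232 281 [ 71  78 255] 0.30663168
116 232 281 [ 71  79 255] 0.30722737
122 232 281 [ 72  80 255] 0.30972975
128 232 281 [ 70  78 255] 0.31033176
134 232 281 [ 70  77 255] 0.3138627
140 232 281 [ 69  77 255] 0.31412917
146 232 281 [ 68  76 255] 0.3164805
152 233 281 [ 67  75 255] 0.31781286
158 233 280 [ 65  72 255] 0.32057568
164 233 280 [ 65  73 255] 0.32172087
170 234 280 [ 56  62 255] 0.32485038
[[0.409  0.2941 0.056 ]
 [0.4598 0.3068 0.056 ]
 [0.4814 0.2284 0.056 ]
 [0.4269 0.2148 0.056 ]] [0.4443 0.261  0.056 ]
[np.float64(0.08129461174709711), np.float64(0.05236743659592142), np.float64(0.08131648431606388), np.float64(0.05615316488153892)]
104.06955826929489
```

play_rows:
  commands:
    - [0.02,0,0.01,0]
    - [0.03,0.0007,0.02,0]
    - [0.0268,0,0.03,0]
    - [0,0,0.035,0]
    - [0,0,0.035,0]
    - [0,0,0.035,0]
    - [0,0,0.03,0]
    - [0,0,0.02,0]
    - [0,0,0.01,0]
    - [0,0,0,0]
    - [0,0,0,0]
  claw: 0.0854
  force: 20

```text
t: 3.5
eef_pos: [0.4336, 0.2973, 0.18]
tool_rot: [-0.0, 0.612, 0.791, 0.0]
contact_force: [0.1, -0.4, -0.0]
gripper_width: 1.004
```

```bash
cat > snap.py <<'E'
from h import *
from station import sensors, read_camera
import sys
t=sys.argv[1]; ims=[]
o=sensors.get_obs()
for n in sys.argv[2:]:
    n,*b=n.split(":"); c=read_camera(n); f=c["frame"]; np.savez(f"{t}_{n}.npz",tool_rot=o["tool_rot"],eef_pos=o["eef_pos"],**c)
    if b:
        b=list(map(int,b[0].split(","))); f=f[b[1]:b[3],b[0]:b[2]]
    ims.append(cv2.resize(f,(400,int(400*f.shape[0]/f.shape[1])),interpolation=cv2.INTER_CUBIC))
h=max(i.shape[0] for i in ims)
cv2.imwrite(f"pics/{t}.png",np.hstack([np.pad(i,((0,h-i.shape[0]),(0,0),(0,0))) for i in ims]))
print("t",o["t"],"pos",o["eef_pos"],"F",o["contact_force"],"w",o["gripper_width"],"q",o["q"])
E
python3 snap.py a1 scene:200,80,360,200 side:90,120,250,240
```

```text
t 3.5 pos [0.4336 0.2973 0.18  ] F [ 0.1392 -0.4206 -0.02  ] w 1.0037823070307434 q [-0.9594  0.587   0.3045  2.0799 -0.3411  0.5209 -0.1509]
```

View pics/a1.png

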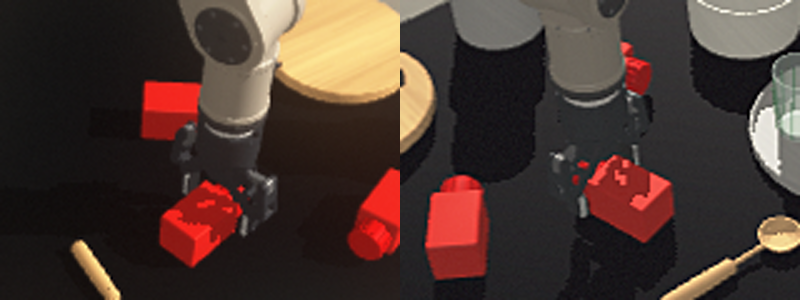

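play_rows:
  commands:
    - [-0.005,0,0,0]
    - [0,0,0,0]

```text
t: 3.8
eef_pos: [0.4356, 0.2907, 0.1804]
tool_rot: [0.0, 0.613, 0.79, 0.001]
contact_force: [-0.3, -0.3, 1.3]
gripper_width: 1.0
```

play_rows:
  commands:
    - [0,0,0,0]
    - [0,0,0,0]
    - [0,0,0,0]
    - [0,0,0,0]
    - [0,0,0,0]
    - [0,0,0,0]
    - [0,0,0,0]
  claw: 0.045
  force: 20

```text
t: 4.5
eef_pos: [0.4353, 0.2914, 0.18]
tool_rot: [0.0, 0.612, 0.791, 0.0]
contact_force: [-0.2, -0.0, 5.2]
gripper_width: 0.656
```

Run:
```python
from station import sensors
o=sensors.get_obs(); print(o["t"],o["eef_pos"],o["contact_force"],o["gripper_width"]*.0854)
import numpy as np
p=lambda t:np.array([75*np.cos(t)-28*np.sin(t),75*np.sin(t)+28*np.cos(t)])
a=np.radians(np.linspace(0,90,19)); q=np.array([p(t) for t in a]); d=np.diff(q,axis=0)/1000
print([[round(x,4),0,round(-z,4),0] for x,z in d])
```

```text
4.5 [0.43530601 0.29144357 0.17997322] [-0.18067911 -0.01653818  5.17142691] 0.056001178270768316
[[np.float64(-0.0027), 0, np.float64(-0.0064), 0], [np.float64(-0.0033), 0, np.float64(-0.0062), 0], [np.float64(-0.0038), 0, np.float64(-0.0059), 0], [np.float64(-0.0043), 0, np.float64(-0.0055), 0], [np.float64(-0.0048), 0, np.float64(-0.0051), 0], [np.float64(-0.0052), 0, np.float64(-0.0047), 0], [np.float64(-0.0056), 0, np.float64(-0.0042), 0], [np.float64(-0.0059), 0, np.float64(-0.0037), 0], [np.float64(-0.0062), 0, np.float64(-0.0032), 0], [np.float64(-0.0065), 0, np.float64(-0.0026), 0], [np.float64(-0.0067), 0, np.float64(-0.002), 0], [np.float64(-0.0068), 0, np.float64(-0.0015), 0], [np.float64(-0.0069), 0, np.float64(-0.0009), 0], [np.float64(-0.007), 0, np.float64(-0.0002), 0], [np.float64(-0.007), 0, np.float64(0.0004), 0], [np.float64(-0.0069), 0, np.float64(0.001), 0], [np.float64(-0.0068), 0, np.float64(0.0016), 0], [np.float64(-0.0066), 0, np.float64(0.0022), 0]]
```

play_rows:
  commands:
    - [0,0,-0.004,0]
    - [0,0,-0.004,0]
    - [0.01,0,0,0]
    - [0.015,0,0,0]
    - [0.015,0,0,0]
    - [0.015,0,0,0]
    - [0.01,0,0,0]
    - [0,0,0,0]

```text
t: 5.3
eef_pos: [0.4179, 0.3568, 0.1876]
tool_rot: [-0.0, 0.611, 0.792, 0.0]
contact_force: [0.0, 1.2, -2.9]
gripper_width: 0.653
```

```bash
python3 snap.py a2 scene:200,80,360,200 side:90,120,250,240
```

```text
t 5.3 pos [0.4179 0.3568 0.1876] F [ 0.0123  1.2382 -2.869 ] w 0.6534196891513281 q [-1.0689  0.601   0.3214  2.0233 -0.3403  0.5673 -0.2546]
```

View pics/a2.png

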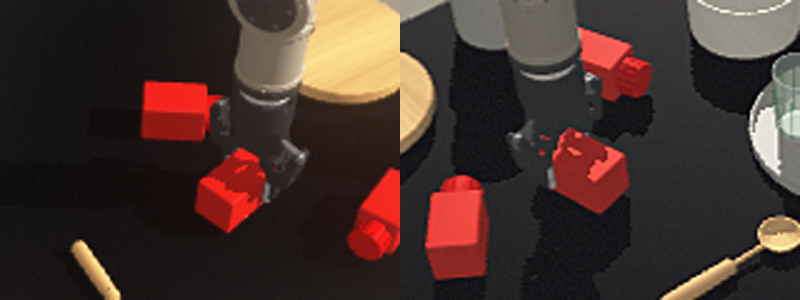

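play_rows:
  commands:
    - [0,0,0.003,0]
    - [0,0,0.003,0]
    - [0,0,0.001,0]
    - [-0.0027,0,-0.0064,0]
    - [-0.0033,0,-0.0062,0]
    - [-0.0038,0,-0.0059,0]
    - [-0.0043,0,-0.0055,0]
    - [-0.0048,0,-0.0051,0]
    - [-0.0052,0,-0.0047,0]
    - [-0.0056,0,-0.0042,0]
    - [0,0,0,0]

```text
t: 6.5
eef_pos: [0.4269, 0.3245, 0.2193]
tool_rot: [0.0, 0.613, 0.79, 0.0]
contact_force: [-0.3, -0.3, -3.4]
gripper_width: 0.653
```

```bash
python3 snap.py a3 scene:200,80,360,200 side:90,120,250,240
```

```text
t 6.5 pos [0.4269 0.3245 0.2193] F [-0.2961 -0.3193 -3.4016] w 0.652641210822167 q [-1.0433  0.5322  0.3529  2.0466 -0.3095  0.6122 -0.2291]
```

View pics/a3.png

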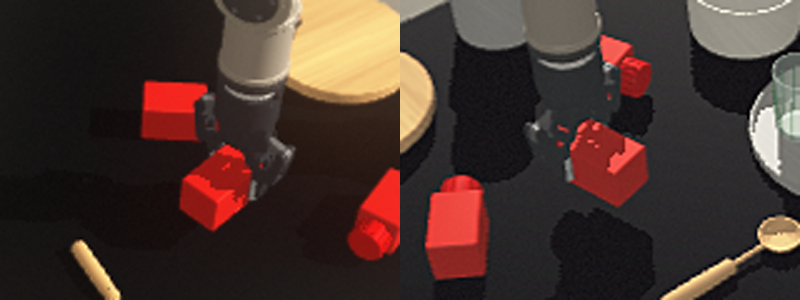

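play_rows:
  commands:
    - [0,0,0.01,0]
    - [0,0,0.01,0]
    - [0,0,0.01,0]
    - [0,0,0.006,0]
    - [0,0,0.003,0]
    - [0,0,0,0]

```text
t: 7.2
eef_pos: [0.4261, 0.3253, 0.1798]
tool_rot: [-0.001, 0.612, 0.79, -0.001]
contact_force: [-2.7, -0.9, 5.8]
gripper_width: 0.652
```

```bash
python3 snap.py a4 scene:200,80,360,200 side:90,120,250,240
```

```text
t 7.2 pos [0.4261 0.3253 0.1798] F [-2.7163 -0.9492  5.8285] w 0.6523163219149134 q [-1.0112  0.5997  0.3109  2.0553 -0.3457  0.5374 -0.1992]
```

View pics/a4.png

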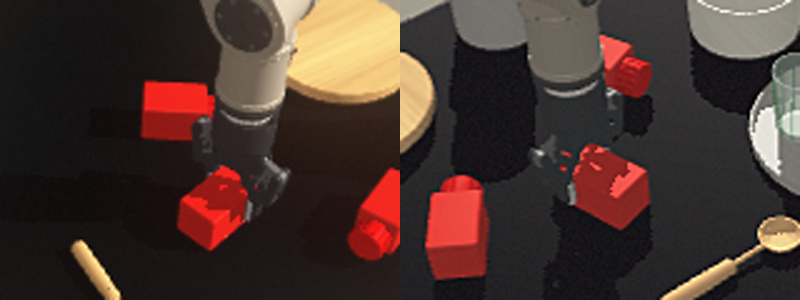

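play_rows:
  commands:
    - [0,0,0,0]
    - [0,0,0,0]
    - [0,0,0,0]
    - [0,0,0,0]
    - [0.008,0,0,0]
    - [0.013,0,0,0]
    - [0.013,0,0,0]
    - [0,0,0,0]
    - [0,0,0,0]
  claw: 0.075

```text
t: 8.2
eef_pos: [0.4175, 0.3592, 0.1796]
tool_rot: [0.0, 0.612, 0.791, 0.0]
contact_force: [-0.1, -0.5, -0.7]
gripper_width: 0.878
```

```bash
python3 snap.py a5 scene:200,80,360,200 wrist
python3 - <<'E'
from h import *
for n in ["scene","side"]:
    try:c=dict(np.load(f"a5_{n}.npz"))
    except Exception: continue
    P=cloud(c); m=redmask(c); k,l,s,ce=cv2.connectedComponentsWithStats(m)
    for i in range(1,k):
        if s[i,4]<60: continue
        q=P[l==i]; t=q[np.abs(q[:,2]-.056)<.003]
        if len(t)>20: print(n,ce[i],s[i,4],cv2.minAreaRect(t[:,:2].astype(np.float32)))
E
```

```text
t 8.2 pos [0.4175 0.3592 0.1796] F [-0.1153 -0.5279 -0.6849] w 0.8776827472340579 q [-1.0689  0.6163  0.3169  2.0217 -0.3489  0.5549 -0.2533]
scene [270.0953 123.6139] 619 ((0.2706695795059204, 0.3493274450302124), (0.09875200688838959, 0.06018425151705742), 56.507572174072266)
scene [287.7701 161.2   ] 770 ((0.4321957528591156, 0.30469122529029846), (0.0557888001203537, 0.11242423951625824), 15.562461853027344)
scene [354.6144 165.5913] 734 ((0.5562682747840881, 0.46327632665634155), (0.055633947253227234, 0.1144784688949585), 22.639402389526367)
```

View pics/a5.png

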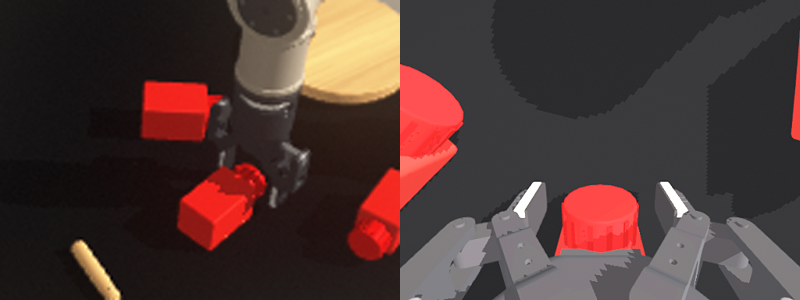

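play_rows:
  commands:
    - [0,0,0,0]
    - [0,0,0,0]
    - [0,0,0,0]
    - [0,0,0,0]
    - [0,0,0,0]
    - [0,0,0,0]
    - [0,0,0,0]
  claw: 0.038
  force: 20

```text
t: 9.0
eef_pos: [0.418, 0.3582, 0.1797]
tool_rot: [0.0, 0.612, 0.79, -0.0]
contact_force: [0.1, -2.6, 2.2]
gripper_width: 0.535
```

play_rows:
  commands:
    - [0,0,-0.005,0]
    - [0,0,-0.01,0]
    - [0,0,-0.015,0]
    - [0,0,-0.015,0]
    - [0,0,-0.015,0]
    - [0,0,-0.015,0]
    - [0,0,-0.015,0]
    - [0,0,-0.015,0]
    - [0,0,0,0]
    - [0,0,0,0]

```text
t: 10.0
eef_pos: [0.4177, 0.3585, 0.285]
tool_rot: [-0.0, 0.612, 0.791, 0.0]
contact_force: [0.0, -0.1, -3.3]
gripper_width: 0.529
```

```bash
python3 snap.py a6 scene:200,60,360,180 side:90,100,250,220
```

```text
t 10.0 pos [0.4177 0.3585 0.285 ] F [ 0.0001 -0.1373 -3.3411] w 0.5288383333055976 q [-1.1471  0.4476  0.4131  1.983  -0.2554  0.76   -0.331 ]
```

View pics/a6.png

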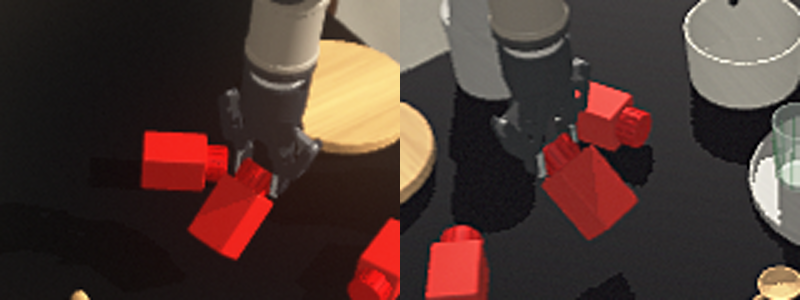

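```bash
cat > tilt.py <<'E'
from h import *
import sys
from scipy.optimize import least_squares
# fit canister box model to red points of both cams near the gripper
t=sys.argv[1]; pts=[]
for n in ["scene","side"]:
    c=dict(np.load(f"{t}_{n}.npz")); P=cloud(c); f=c["frame"].astype(int)
    m=(f[...,2]>80)&(f[...,1]<f[...,2]*.45)&(f[...,0]<f[...,2]*.45)
    q=P[m]; q=q[~np.isnan(q[:,0])]; T=Ttool(c); g=T[:3,3]+T[:3,2]*.15
    q=q[(np.linalg.norm(q-g,axis=1)<.135)&(q[:,2]>.004)]; ax=T[:3,0]
    # keep within lateral band
    lat=(q-g)@T[:3,1]; q=q[np.abs(lat)<.036]; pts.append(q)
q=np.vstack(pts); x=(q-g)@T[:3,0]; z=q[:,2]-g[2]; y=(q-g)@T[:3,1]
print("n",len(q),[len(p) for p in pts],"zmin",q[:,2].min())
# surface distance of body box + lid cyl in (axis) frame; lateral free offset
def sd(p,a,px,pz,d,py):
    # axis direction (lid) = (cos a, sin a); point at axis dist d from base passes (px,pz)
    X=x-px; Z=z-pz; s=X*np.cos(a)+Z*np.sin(a)+d; w=-X*np.sin(a)+Z*np.cos(a); v=y-py
    h=np.array([42,28,28])/1000.
    e=np.abs(np.c_[s-.042,v,w])-h; sb=np.linalg.norm(np.maximum(e,0),axis=1)+np.minimum(e.max(1),0)
    r=np.hypot(v,w)-.023; ez=np.c_[r,np.abs(s-.098)-.014]; sl=np.linalg.norm(np.maximum(ez,0),axis=1)+np.minimum(ez.max(1),0)
    return np.minimum(sb,sl)
best=None
for a0 in np.radians([0,20,40,60,80,90]):
    r=least_squares(lambda k:sd(None,*[k[0],0,k[1],k[2],k[3]]),[a0,0,.1,0],loss="soft_l1",f_scale=.003)
    if best is None or r.cost<best.cost: best=r
k=best.x; print("tilt %.1f deg, d=%.4f at tool axis, z of axis there %.4f lat %.4f cost %.5f"%(np.degrees(k[0]),k[2],k[1]+g[2],k[3],best.cost))
E
python3 tilt.py a6
```

```text
n 1719 [800, 919] zmin 0.00492272467412902
tilt 40.9 deg, d=0.1056 at tool axis, z of axis there 0.1340 lat -0.0011 cost 0.00340
```

play_rows:
  commands:
    - [0,0,-0.05,0]
    - [0,0,-0.03,0]
    - [0,0,-0.015,0]
    - [0,0,-0.005,0]
    - [-0.05,0,0,0]
    - [-0.04,0,0,0]
    - [-0.025,0,0,0]
    - [-0.015,0,0,0]
    - [-0.005,0,0,0]
    - [0,0,0,0]

```text
t: 11.1
eef_pos: [0.4514, 0.2281, 0.3842]
tool_rot: [-0.0, 0.612, 0.791, -0.0]
contact_force: [-1.1, 0.8, -2.7]
gripper_width: 0.526
```

```bash
python3 snap.py a7 scene:180,60,340,180 side:90,100,250,220; python3 tilt.py a7
```

```text
t 11.1 pos [0.4514 0.2281 0.3842] F [-1.0979  0.7674 -2.6855] w 0.5261503072276932 q [-1.042   0.2372  0.5301  2.0037 -0.148   0.9383 -0.1836]
n 2075 [987, 1088] zmin 0.12867597957469168
tilt 62.6 deg, d=0.1053 at tool axis, z of axis there 0.2311 lat -0.0005 cost 0.00342
```

View pics/a7.png

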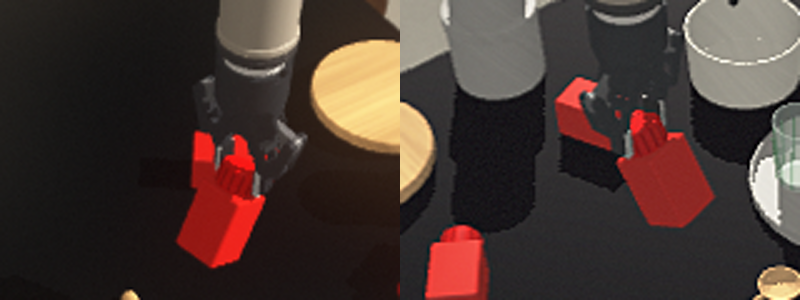

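play_rows:
  commands:
    - [0.01,0,0,0]
    - [0.025,0,0,0]
    - [0.04,0,0,0]
    - [0.05,0,0,0]
    - [-0.05,0,0,0]
    - [-0.03,0,0,0]
    - [-0.015,0,0,0]
    - [-0.005,0,0,0]
    - [0,0,0,0]

```text
t: 12.1
eef_pos: [0.4452, 0.2528, 0.3848]
tool_rot: [-0.0, 0.612, 0.791, 0.0]
contact_force: [0.4, 0.6, -2.4]
gripper_width: 0.527
```

```bash
python3 snap.py a8 scene:180,60,340,180 side:90,100,250,220; python3 tilt.py a8
```

```text
t 12.1 pos [0.4452 0.2528 0.3848] F [ 0.3756  0.6309 -2.4254] w 0.5272971900829871 q [-1.0739  0.2463  0.5154  1.9896 -0.1498  0.9417 -0.23  ]
n 1676 [791, 885] zmin 0.1240112623545021
tilt 93.1 deg, d=0.1697 at tool axis, z of axis there 0.2947 lat -0.0006 cost 0.00305
```

View pics/a8.png

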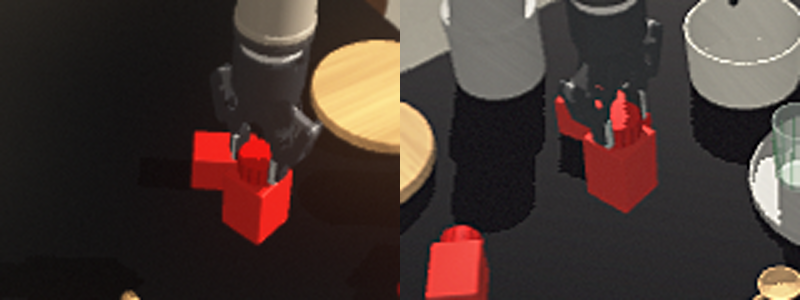

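play_rows:
  commands:
    - [0,0,0.01,0]
    - [0,0,0.025,0]
    - [0,0,0.03,0]
    - [0,0,0.025,0]
    - [0,0,0.012,0]
    - [0,0,0.007,0]
    - [0,0,0.005,0]
    - [0,0,0.003,0]
    - [0,0,0.002,0]
    - [0,0,0.002,0]
    - [0,0,0,0]

```text
t: 13.3
eef_pos: [0.4454, 0.252, 0.2639]
tool_rot: [-0.0, 0.612, 0.791, 0.0]
contact_force: [0.0, 0.2, -3.2]
gripper_width: 0.53
```

```bash
python3 snap.py a9 scene:180,60,340,180 side:90,100,250,220; python3 tilt.py a9
```

```text
t 13.3 pos [0.4454 0.252  0.2639] F [ 0.02    0.2244 -3.1771] w 0.5302618849192291 q [-0.9905  0.432   0.4399  2.086  -0.2877  0.6804 -0.108 ]
n 1372 [633, 739] zmin 0.004191897066355477
tilt 93.2 deg, d=0.1584 at tool axis, z of axis there 0.1626 lat -0.0007 cost 0.00270
```

View pics/a9.png

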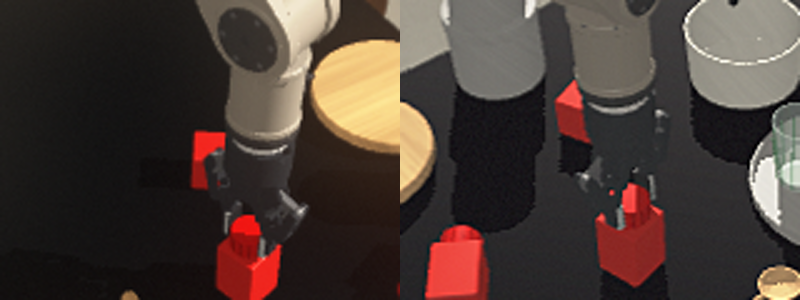

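play_rows:
  commands:
    - [0,0,0.0015,0]
    - [0,0,0.0015,0]
    - [0,0,0.001,0]
    - [0,0,0.001,0]
    - [0,0,0,0]

```text
t: 13.9
eef_pos: [0.4458, 0.254, 0.2611]
tool_rot: [-0.001, 0.612, 0.791, 0.002]
contact_force: [-7.9, 2.6, 20.3]
gripper_width: 0.527
```

play_rows:
  commands:
    - [0,0,-0.001,0]
    - [0,0,0,0]

```text
t: 14.1
eef_pos: [0.4458, 0.2533, 0.2613]
tool_rot: [-0.0, 0.612, 0.791, 0.002]
contact_force: [-4.2, 2.6, 10.7]
gripper_width: 0.531
```

play_rows:
  commands:
    - [0,0,0,0]
    - [0,0,0,0]
    - [0,0,0,0]
    - [0,0,0,0]
    - [0,0,0,0]
  claw: 0.072

```text
t: 14.6
eef_pos: [0.4453, 0.2518, 0.2596]
tool_rot: [0.0, 0.612, 0.79, -0.0]
contact_force: [-0.0, 0.2, 0.4]
gripper_width: 0.839
```

```bash
python3 snap.py a10 scene:180,60,340,180 side:90,100,250,220; python3 tilt.py a10
```

```text
t 14.6 pos [0.4453 0.2518 0.2596] F [-0.0063  0.1739  0.3828] w 0.8385548621364007 q [-0.9868  0.4393  0.436   2.0883 -0.2925  0.6719 -0.1038]
n 1386 [651, 735] zmin 0.004357936789471717
tilt 90.4 deg, d=1.5149 at tool axis, z of axis there 1.5167 lat -0.0002 cost 0.00296
```

View pics/a10.png

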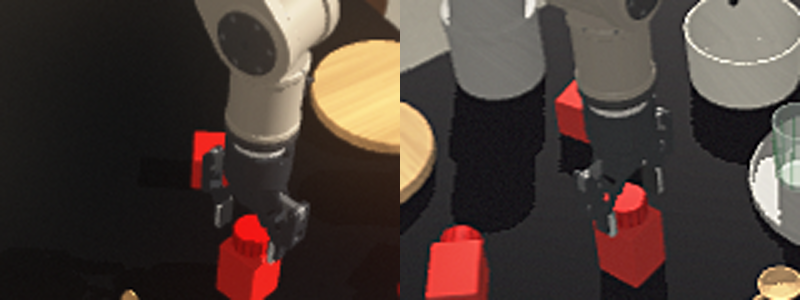

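play_rows:
  commands:
    - [0,0,-0.01,0]
    - [0,0,-0.02,0]
    - [0,0,-0.03,0]
    - [0,0,-0.04,6.8]
    - [0,0,-0.02,6.8]
    - [0,0,0,6.8]
    - [0,0,0,6.8]
    - [0,0,0,0]
    - [0,0,0,0]
  claw: 0.0854

```text
t: 15.6
eef_pos: [0.4452, 0.2519, 0.38]
tool_rot: [-0.0, 0.78, 0.626, 0.0]
contact_force: [0.0, 0.1, -0.1]
gripper_width: 1.005
```

```bash
python3 snap.py b1 wrist side:90,60,290,210
python3 - <<'E'
from h import *
c=dict(np.load("b1_wrist.npz")); P=cloud(c,c); f=c["frame"].astype(int)
m=(f[...,2]>80)&(f[...,1]<f[...,2]*.45)&(f[...,0]<f[...,2]*.45)
T=Ttool(c); print(np.degrees(np.arctan2(T[1,0],T[0,0])))
for lo,hi in[(.105,.12),(.075,.09)]:
    q=P[m&(P[...,2]>lo)&(P[...,2]<hi)]; q=q[np.hypot(*(q[:,:2]-T[:2,3]).T)<.1]
    if len(q)>10: print(len(q),q.mean(0),cv2.minEnclosingCircle(q[:,:2].astype(np.float32)),cv2.minAreaRect(q[:,:2].astype(np.float32)))
E
```

```text
t 15.6 pos [0.4452 0.2519 0.38  ] F [ 0.0015  0.1018 -0.1197] w 1.005192562874384 q [-1.1606  0.2652  0.6257  2.0002 -0.1923  0.9335 -0.6553]
77.46026415302664
2034 [0.4435 0.2602 0.1103] ((0.44294121861457825, 0.2590574324131012), 0.024204054847359657) ((0.4428122937679291, 0.2592121958732605), (0.04677242785692215, 0.04703729972243309), 78.02529907226562)
997 [0.4469 0.2719 0.0819] ((0.4434305429458618, 0.2595275044441223), 0.03750116750597954) ((0.44301390647888184, 0.2590767443180084), (0.0561981126666069, 0.056274689733982086), 14.025753021240234)
```

View pics/b1.png

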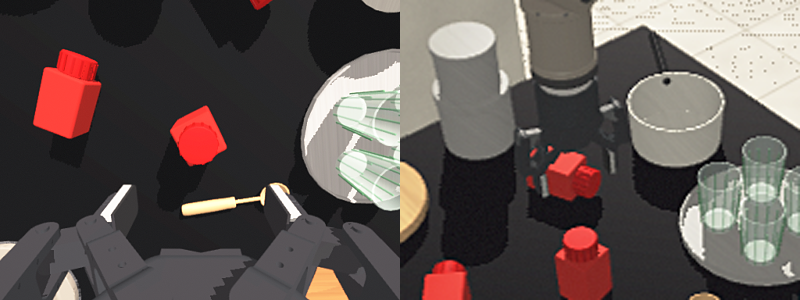

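play_rows:
  commands:
    - [0.0064,-0.0037,0.01,0]
    - [0,0,0.03,0]
    - [0,0,0.035,0]
    - [0,0,0.025,0]
    - [0,0,0.013,0]
    - [0,0,0.006,0]
    - [0,0,0.002,0]
    - [0,0,0,0]
    - [0,0,0,0]

```text
t: 16.6
eef_pos: [0.4436, 0.2592, 0.2596]
tool_rot: [-0.0, 0.781, 0.624, 0.001]
contact_force: [0.4, -0.7, -0.5]
gripper_width: 0.998
```

play_rows:
  commands:
    - [0,0,0,0]
    - [0,0,0,0]
    - [0,0,0,0]
    - [0,0,0,0]
    - [0,0,0,0]
    - [0,0,0,0]
    - [0,0,0,0]
    - [0,0,0,0]
  claw: 0.036
  force: 40

```text
t: 17.4
eef_pos: [0.4434, 0.2591, 0.2592]
tool_rot: [-0.0, 0.781, 0.624, 0.0]
contact_force: [-0.4, -1.2, 4.9]
gripper_width: 0.525
```

play_rows:
  commands:
    - [0,0,-0.005,0]
    - [0,0,-0.01,0]
    - [0,0,-0.015,0]
    - [0,0,-0.02,0]
    - [0,0,-0.03,0]
    - [0,0,-0.03,0]
    - [0,0,-0.03,0]
    - [0,0,-0.03,0]
    - [0,0,-0.03,0]
    - [0,0,-0.02,0]
    - [0,0,-0.01,0]
    - [0,0,0,0]

```text
t: 18.6
eef_pos: [0.4432, 0.2588, 0.4897]
tool_rot: [-0.0, 0.781, 0.624, 0.001]
contact_force: [0.3, -0.0, -3.3]
gripper_width: 0.522
```

```bash
python3 snap.py b2 scene side; python3 tilt.py b2
python3 - <<'E'
from h import *
from station import sensors
o=sensors.get_obs(); plan(o,(.523,-.2756,.49),77.4)
E
```

```text
t 18.6 pos [0.4432 0.2588 0.4897] F [ 0.2615 -0.0027 -3.2837] w 0.5219240160868057 q [-1.2393  0.1367  0.665   1.8625 -0.0922  1.1709 -0.7651]
n 1979 [882, 1097] zmin 0.2306552385057561
tilt 89.7 deg, d=0.1409 at tool axis, z of axis there 0.3724 lat -0.0005 cost 0.01006
turn -0.12 (n 0.0) shift [-0.504   0.1949 -0.0022] |s| 0.540 n 12.0 cur yaw 77.28
```

View pics/b2.png

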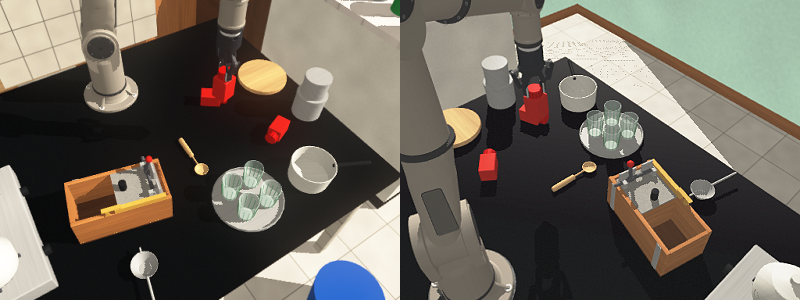

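play_rows:
  commands:
    - [-0.0084,0.0033,-0.003,0]
    - [-0.0168,0.0065,-0.003,0]
    - [-0.0252,0.0098,-0.004,0]
    - [-0.0336,0.013,0,0]
    - [-0.0336,0.013,0,0]
    - [-0.0336,0.013,0,0]
    - [-0.0336,0.013,0,0]
    - [-0.0336,0.013,0,0]
    - [-0.0336,0.013,0,0]
    - [-0.0336,0.013,0,0]
    - [-0.0336,0.013,0,0]
    - [-0.0336,0.013,0,0]
    - [-0.0336,0.013,0,0]
    - [-0.0336,0.013,0,0]
    - [-0.0336,0.013,0,0]
    - [-0.0252,0.0098,0,0]
    - [-0.0168,0.0065,0,0]
    - [-0.0084,0.0033,0,0]
    - [0,0,0,0]

```text
t: 20.6
eef_pos: [0.5214, -0.2774, 0.4986]
tool_rot: [-0.0, 0.782, 0.623, -0.001]
contact_force: [-0.2, -0.2, -3.3]
gripper_width: 0.522
```

```bash
python3 snap.py b3 scene side wrist; python3 tilt.py b3
python3 - <<'E'
from h import *
from station import sensors
o=sensors.get_obs(); plan(o,(.523,-.2756,.49),77.3)
# refine box pose from rim in scene+side (away from arm) and wrist
c=dict(np.load("b3_wrist.npz"));P=cloud(c,c);H=hsv(c)
m=(H[...,0]>5)&(H[...,0]<22)&(H[...,1]>90)&(np.abs(P[...,2]-.130)<.006)
q=P[m]; print(len(q),q.min(0),q.max(0)); print(cv2.minAreaRect(q[:,:2].astype(np.float32)))
m=(np.abs(P[...,2]-.164)<.006)&(H[...,2]<80); q=P[m]; print("knob",len(q),q.mean(0))
E
```

```text
t 20.6 pos [ 0.5214 -0.2774  0.4986] F [-0.2457 -0.1657 -3.3043] w 0.5218998202703399 q [-0.3421  0.3734  0.9735  1.6906 -0.3224  1.2507  0.4772]
n 2249 [985, 1264] zmin 0.2397331454380126
tilt 89.7 deg, d=-0.0118 at tool axis, z of axis there 0.2285 lat 0.0002 cost 0.01108
turn 0.04 (n 0.0) shift [-0.0008  0.0007  0.0085] |s| 0.009 n 0.2 cur yaw 77.34
3515 [ 0.432  -0.3712  0.124 ] [ 0.629  -0.0853  0.136 ]
((0.5341854691505432, -0.2248115837574005), (0.2654343247413635, 0.16046775877475739), 77.17291259765625)
knob 380 [ 0.5436 -0.1846  0.1623]
```

View pics/b3.png

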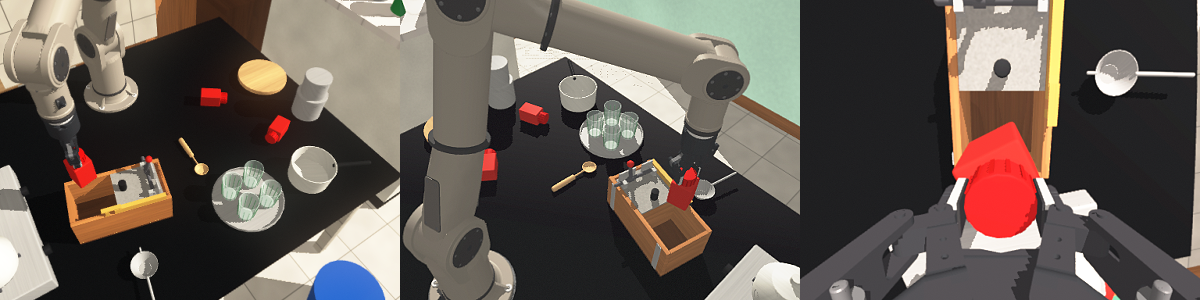

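play_rows:
  commands:
    - [0,0,0.01,0]
    - [0,0,0.02,0]
    - [0,0,0.03,0]
    - [0,0,0.03,0]
    - [0,0,0.03,0]
    - [0,0,0.03,0]
    - [0,0,0.025,0]
    - [0,0,0.02,0]
    - [0,0,0.013,0]
    - [0,0,0.008,0]
    - [0,0,0.005,0]
    - [0,0,0.003,0]
    - [0,0,0.002,0]
    - [0,0,0,0]

```text
t: 22.15
eef_pos: [0.5227, -0.2757, 0.273]
tool_rot: [0.0, 0.781, 0.624, 0.0]
contact_force: [0.6, -0.1, -3.0]
gripper_width: 0.528
```

play_rows:
  commands:
    - [0,0,0.0015,0]
    - [0,0,0.001,0]
    - [0,0,0.001,0]
    - [0,0,0.001,0]
    - [0,0,0,0]

```text
t: 22.65
eef_pos: [0.5225, -0.2755, 0.268]
tool_rot: [-0.0, 0.781, 0.624, -0.0]
contact_force: [-0.9, 0.7, -3.3]
gripper_width: 0.523
```

play_rows:
  commands:
    - [0,0,0.001,0]
    - [0,0,0.001,0]
    - [0,0,0.0005,0]
    - [0,0,0,0]

```text
t: 23.05
eef_pos: [0.5225, -0.2756, 0.2656]
tool_rot: [-0.0, 0.781, 0.624, -0.0]
contact_force: [-0.3, 0.3, -3.5]
gripper_width: 0.524
```

play_rows:
  commands:
    - [0,0,0.0007,0]
    - [0,0,0,0]

```text
t: 23.25
eef_pos: [0.5226, -0.2758, 0.2653]
tool_rot: [0.0, 0.781, 0.624, 0.0]
contact_force: [-1.0, 0.6, 1.5]
gripper_width: 0.525
```

play_rows:
  commands:
    - [0,0,0,0]
    - [0,0,0,0]
    - [0,0,0,0]
    - [0,0,0,0]
    - [0,0,-0.01,0]
    - [0,0,-0.02,0]
    - [0,0,-0.03,0]
    - [0,0,-0.03,0]
    - [0,0,-0.02,0]
    - [0,0,-0.005,0]
    - [0,0,0,0]
  claw: 0.068

```text
t: 24.35
eef_pos: [0.5226, -0.2757, 0.3808]
tool_rot: [0.001, 0.781, 0.624, 0.001]
contact_force: [-0.5, -0.3, -0.4]
gripper_width: 0.798
```

```bash
python3 snap.py b4 side:230,180,430,330 wrist
python3 - <<'E'
from h import *
c=dict(np.load("b4_wrist.npz"));P=cloud(c,c);H=hsv(c); f=c["frame"].astype(int)
m=(f[...,2]>80)&(f[...,1]<f[...,2]*.45)&(f[...,0]<f[...,2]*.45)
q=P[m&(P[...,2]>.1)&(P[...,2]<.13)]; print("lid",len(q),np.median(q,0),cv2.minEnclosingCircle(q[:,:2].astype(np.float32)))
m=(np.abs(P[...,2]-.164)<.005)&(H[...,2]<80); q=P[m]; q=q[(np.abs(q[:,0]-.545)<.03)&(q[:,1]>-.21)]; print("knob",len(q),q.mean(0),cv2.minEnclosingCircle(q[:,:2].astype(np.float32)))
E
```

```text
t 24.35 pos [ 0.5226 -0.2757  0.3808] F [-0.5103 -0.3232 -0.447 ] w 0.7978729427660421 q [-0.2698  0.489   0.8884  1.8304 -0.4399  1.0309  0.5718]
lid 2207 [ 0.5236 -0.2739  0.1174] ((0.5232418179512024, -0.27618083357810974), 0.024199241772294044)
knob 1087 [ 0.5449 -0.1825  0.1635] ((0.5448905825614929, -0.18245826661586761), 0.011549251154065132)
```

View pics/b4.png

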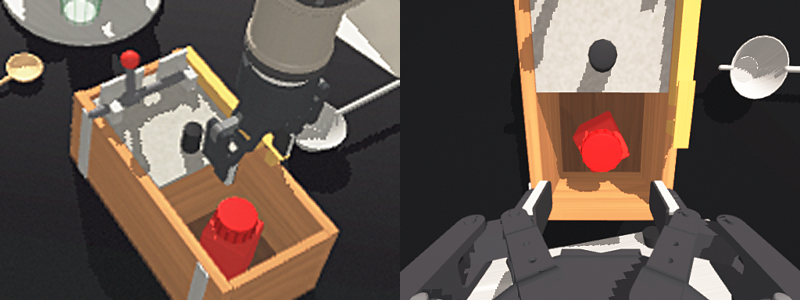

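play_rows:
  commands:
    - [0.015,0.0013,0,0]
    - [0.03,0,0,0]
    - [0.03,0,0,0]
    - [0.015,0,0,0]
    - [0.0058,0,0,0]
    - [0,0,0.015,0]
    - [0,0,0.025,0]
    - [0,0,0.018,0]
    - [0,0,0.01,0]
    - [0,0,0.003,0]
    - [0,0,0,0]
  claw: 0.055
  force: 30

```text
t: 25.55
eef_pos: [0.5446, -0.1833, 0.3088]
tool_rot: [0.0, 0.782, 0.624, -0.0]
contact_force: [0.5, 0.1, -0.1]
gripper_width: 0.646
```

```bash
python3 snap.py b5 side:230,150,430,300 wrist
```

```text
t 25.55 pos [ 0.5446 -0.1833  0.3088] F [ 0.4948  0.1276 -0.0993] w 0.6455720129463294 q [-0.3901  0.5514  0.8227  1.9272 -0.517   0.8878  0.4737]
```

View pics/b5.png

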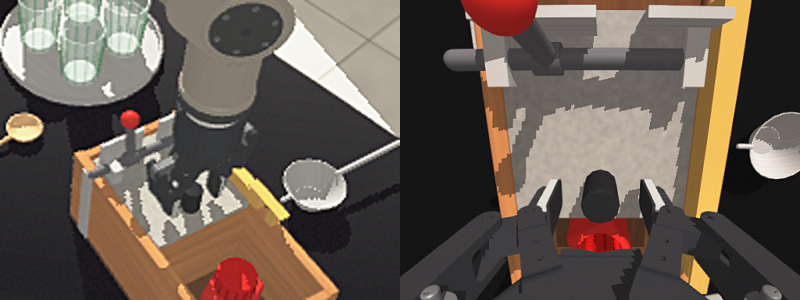

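play_rows:
  commands:
    - [0,0,0,0]
    - [0,0,0,0]
    - [0,0,0,0]
    - [0,0,0,0]
    - [0,0,0,0]
    - [0,0,0,0]
    - [0,0,0,0]
  claw: 0.015
  force: 30

```text
t: 26.35
eef_pos: [0.5449, -0.1825, 0.3096]
tool_rot: [-0.0, 0.781, 0.624, 0.0]
contact_force: [-2.1, 1.0, 6.1]
gripper_width: 0.266
```

play_rows:
  commands:
    - [-0.004,0,0,0]
    - [-0.008,0,0,0]
    - [-0.012,0,0,0]
    - [-0.015,0,0,0]
    - [-0.015,0,0,0]
    - [-0.015,0,0,0]
    - [-0.015,0,0,0]
    - [-0.015,0,0,0]
    - [-0.015,0,0,0]
    - [-0.012,0,0,0]
    - [-0.008,0,0,0]
    - [-0.005,0,0,0]
    - [0,0,0,0]

```text
t: 27.65
eef_pos: [0.5152, -0.3151, 0.3095]
tool_rot: [-0.003, 0.78, 0.625, 0.003]
contact_force: [-4.2, 14.1, 15.9]
gripper_width: 0.272
```

```bash
python3 snap.py b6 side:230,150,430,300 wrist scene:50,180,250,330
```

```text
t 27.65 pos [ 0.5152 -0.3151  0.3095] F [-4.1969 14.146  15.9327] w 0.2716731749743091 q [-0.1217  0.5905  0.7955  1.854  -0.5299  0.9264  0.7021]
```

View pics/b6.png

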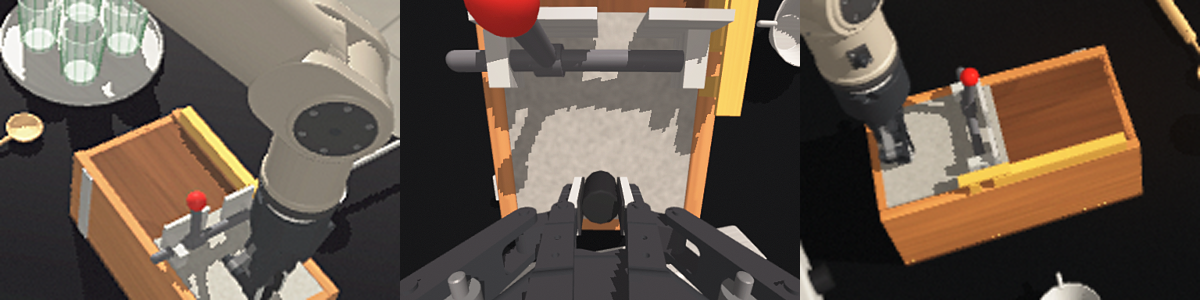

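```bash
cat > ball.py <<'E'
from h import *
import sys
B=np.array([.540,-.200]); bx=np.array([np.cos(np.radians(-12.7)),np.sin(np.radians(-12.7))]); by=np.array([-bx[1],bx[0]])
tag=sys.argv[1]
for n in ["scene","side"]:
    try: c=dict(np.load(f"{tag}_{n}.npz"))
    except FileNotFoundError: continue
    P=cloud(c); f=c["frame"].astype(int); m=(f[...,2]>80)&(f[...,1]<f[...,2]*.45)&(f[...,0]<f[...,2]*.45)&(P[...,2]>.135)&(P[...,2]<.23)&(P[...,0]>.35)&(P[...,0]<.75)&(P[...,1]<0)
    q=P[m]
    if len(q)<10: print(n,"few",len(q)); continue
    # sphere fit fixed radius
    from scipy.optimize import least_squares
    T=T_wc(c); s0=np.median(q,0)+ (np.median(q,0)-T[:3,3])/np.linalg.norm(np.median(q,0)-T[:3,3])*.008
    r=least_squares(lambda s:np.linalg.norm(q-s,axis=1)-.011,s0,loss="soft_l1",f_scale=.001)
    s=r.x; d=s[:2]-B; print(n,len(q),"ball",s,"box x %.4f y %.4f z %.4f"%(d@bx,d@by,s[2]))
E
cp scene0.npz z0_scene.npz; cp side0.npz z0_side.npz; python3 ball.py z0; python3 ball.py b6
```

```text
scene 64 ball [ 0.537  -0.0805  0.206 ] box x -0.0292 y 0.1160 z 0.2060
side 66 ball [ 0.5355 -0.0797  0.207 ] box x -0.0308 y 0.1164 z 0.2070
scene 67 ball [ 0.5075 -0.2121  0.206 ] box x -0.0290 y -0.0190 z 0.2060
side 77 ball [ 0.5055 -0.2107  0.207 ] box x -0.0313 y -0.0180 z 0.2070
```

play_rows:
  commands:
    - [-0.004,0,0,0]
    - [-0.004,0,0,0]
    - [-0.003,0,0,0]
    - [0,0,0,0]

```text
t: 28.2
eef_pos: [0.5145, -0.3206, 0.308]
tool_rot: [-0.008, 0.779, 0.627, 0.005]
contact_force: [-0.7, 28.6, 16.2]
gripper_width: 0.271
```

```bash
python3 snap.py b7 side:230,150,430,300 wrist scene:50,180,250,330; python3 ball.py b7
```

```text
t 28.2 pos [ 0.5145 -0.3206  0.308 ] F [-0.7143 28.6299 16.2418] w 0.2714701187033819 q [-0.1033  0.5953  0.7869  1.8467 -0.5354  0.9354  0.7189]
scene 67 ball [ 0.5072 -0.2126  0.2056] box x -0.0293 y -0.0195 z 0.2056
side 76 ball [ 0.506  -0.2108  0.2065] box x -0.0308 y -0.0180 z 0.2065
```

View pics/b7.png

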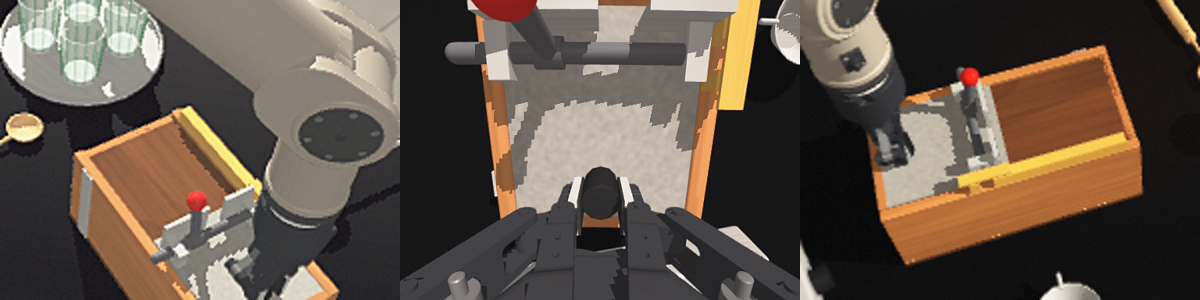

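play_rows:
  commands:
    - [0.005,0,0,0]
    - [0.005,0,0,0]
    - [0,0,0,0]

```text
t: 28.65
eef_pos: [0.5144, -0.3175, 0.3083]
tool_rot: [-0.001, 0.781, 0.625, 0.0]
contact_force: [0.8, 4.1, -2.7]
gripper_width: 0.272
```

play_rows:
  commands:
    - [0,0,0,0]
    - [0,0,0,0]
    - [0,0,0,0]
    - [0,0,-0.02,0]
    - [0,0,-0.03,0]
    - [0.0,0,-0.03,0]
    - [0,0,-0.02,0]
    - [0,0,-0.005,0]
    - [0,0,0,0]
  claw: 0.05

```text
t: 29.55
eef_pos: [0.514, -0.3194, 0.4144]
tool_rot: [0.001, 0.781, 0.624, 0.0]
contact_force: [-0.4, 0.0, -0.8]
gripper_width: 0.587
```

```bash
python3 snap.py b8 side:230,150,380,262 wrist scene:60,180,210,292; python3 ball.py b8; python3 -c "
import numpy as np,cv2
f=np.load('b8_wrist.npz')['frame'];cv2.imwrite('pics/b8w.png',cv2.resize(f[0:300,80:480],(800,600),interpolation=cv2.INTER_CUBIC))"
```

```text
t 29.55 pos [ 0.514  -0.3194  0.4144] F [-0.3778  0.0087 -0.7821] w 0.5870207553583526 q [-0.1958  0.4756  0.8983  1.7616 -0.4131  1.1043  0.6161]
scene 69 ball [ 0.5071 -0.2124  0.206 ] box x -0.0294 y -0.0193 z 0.2060
side 78 ball [ 0.5064 -0.2109  0.2066] box x -0.0304 y -0.0180 z 0.2066
```

View pics/b8.png

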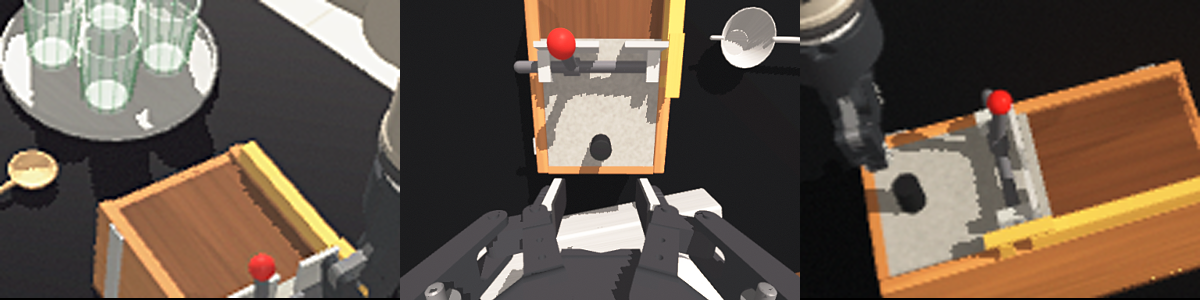

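View pics/b8w.png

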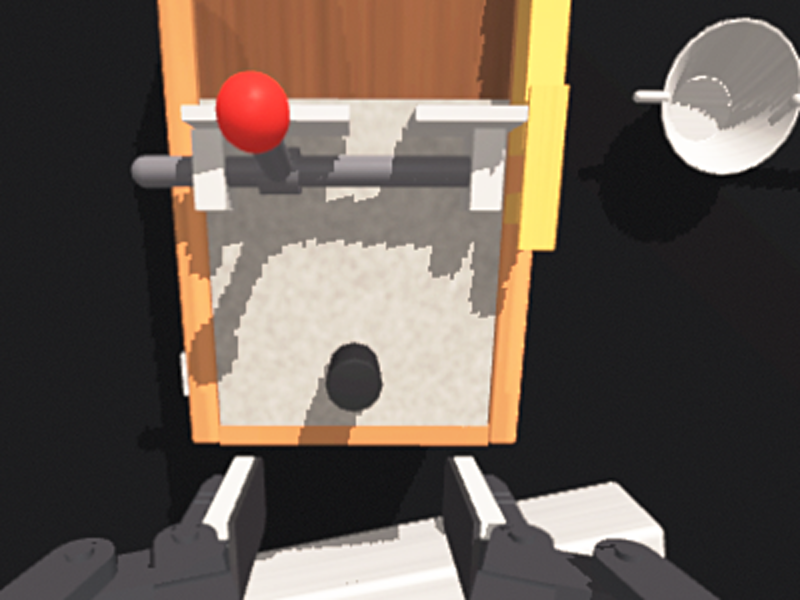

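Run:
```python
from h import *
from station import read_camera
c=dict(np.load("b8_wrist.npz"))
B=np.array([.540,-.200]); bx=np.array([np.cos(np.radians(-12.7)),np.sin(np.radians(-12.7))]); by=np.array([-bx[1],bx[0]])
def f(name,u,v,z):
    p=onplane(c,c,[(80+u/2,v/2)],z)[0]; d=p[:2]-B; print(name,"box x %.4f y %.4f"%(d@bx,d@by))
f("outer wall L",193,443,.13);f("outer wall R",515,443,.13);f("cover -y edge",350,427,.13);f("rim R at inner",490,427,.13)
f("rod center",330,170,.152);f("rod left end",135,172,.146);f("rail end",538,250,.156);f("rail widening",548,86,.156)
f("cover +y edge (behind plate)",380,98,.13);f("plate top",300,108,.168)
f("knob top centre",354,372,.164)
P=cloud(c,c)
for (u,v) in [(330,170),(200,172),(538,200),(545,120),(550,40),(354,370),(350,435),(300,300),(300,112),(210,170),(490,170)]:
    p=P[int(v/2),int(80+u/2)]; d=p[:2]-B; print((u,v),"box x %.4f y %.4f z %.4f"%(d@bx,d@by,p[2]))
```

```text
outer wall L box x -0.0783 y -0.1552
outer wall R box x 0.0803 y -0.1556
cover -y edge box x -0.0010 y -0.1469
rim R at inner box x 0.0674 y -0.1471
rod center box x -0.0083 y -0.0312
rod left end box x -0.0874 y -0.0310
rail end box x 0.0748 y -0.0617
rail widening box x 0.0735 y -0.0018
cover +y edge (behind plate) box x 0.0120 y -0.0010
plate top box x -0.0181 y -0.0118
knob top centre box x 0.0009 y -0.1100
(330, 170) box x -0.0084 y -0.0311 z 0.1506
(200, 172) box x -0.0592 y -0.0318 z 0.1530
(538, 200) box x 0.0732 y -0.0426 z 0.1558
(545, 120) box x 0.0732 y -0.0135 z 0.1555
(550, 40) box x 0.0752 y 0.0157 z 0.1490
(354, 370) box x 0.0010 y -0.1092 z 0.1639
(350, 435) box x -0.0010 y -0.1509 z 0.1292
(300, 300) box x -0.0236 y -0.0852 z 0.1295
(300, 112) box x -0.0181 y -0.0132 z 0.1684
(210, 170) box x -0.0548 y -0.0312 z 0.1545
(490, 170) box x 0.0541 y -0.0314 z 0.1540
```

```bash
cat > wball.py <<'E'
from h import *
import sys
from scipy.optimize import least_squares
B=np.array([.540,-.200]); bx=np.array([np.cos(np.radians(-12.7)),np.sin(np.radians(-12.7))]); by=np.array([-bx[1],bx[0]])
c=dict(np.load(sys.argv[1]+"_wrist.npz")); P=cloud(c,c); f=c["frame"].astype(int)
m=(f[...,2]>80)&(f[...,1]<f[...,2]*.45)&(f[...,0]<f[...,2]*.45)&(P[...,2]>.135)&(P[...,2]<.23)
q=P[m]; s0=q.mean(0)-[0,0,.008]
s=least_squares(lambda s:np.linalg.norm(q-s,axis=1)-.011,s0,loss="soft_l1",f_scale=.001).x
d=s[:2]-B; print(len(q),"ball",s,"box x %.4f y %.4f z %.4f"%(d@bx,d@by,s[2]))
H=hsv(c); m=(np.abs(P[...,2]-.164)<.004)&(H[...,2]<80); q=P[m]; q=q[np.abs((q[:,:2]-B)@bx)<.02]
if len(q)>20: k=q.mean(0); print("knob",len(q),k, (k[:2]-B)@bx,(k[:2]-B)@by)
o=dict(np.load(sys.argv[1]+"_wrist.npz")); plan(o,(s[0],s[1],.364),77.3)
E
python3 wball.py b8; python3 wball.py b4
```

```text
1163 ball [ 0.5073 -0.2129  0.2043] box x -0.0291 y -0.0197 z 0.2043
knob 583 [ 0.5152 -0.3121  0.1634] 0.0004914333332556326 -0.11480324406217829
turn -0.05 (n 0.0) shift [ 0.1025 -0.03    0.0504] |s| 0.118 n 2.6 cur yaw 77.25wball.py:7: RuntimeWarning: Mean of empty slice.
  q=P[m]; s0=q.mean(0)-[0,0,.008]
  ret = um.true_divide(
Traceback (most recent call last):
  File "wball.py", line 8, in <module>
    s=least_squares(lambda s:np.linalg.norm(q-s,axis=1)-.011,s0,loss="soft_l1",f_scale=.001).x
      ~~~~~~~~~~~~~^^^^^^^^^^^^^^^^^^^^^^^^^^^^^^^^^^^^^^^^^^^^^^^^^^^^^^^^^^^^^^^^^^^^^^^^^
ValueError: Initial guess is outside of provided bounds
```

play_rows:
  commands:
    - [0.02,-0.006,0,0]
    - [0.035,-0.01,0,0]
    - [0.03,-0.009,0,0]
    - [0.0125,-0.004,0,0]
    - [0.005,-0.001,0,0]
    - [0,0,0.012,0]
    - [0,0,0.02,0]
    - [0,0,0.013,0]
    - [0,0,0.0054,0]
    - [0,0,0,0]
  claw: 0.05
  force: 25

```text
t: 30.7
eef_pos: [0.507, -0.213, 0.3626]
tool_rot: [-0.001, 0.782, 0.624, -0.001]
contact_force: [-0.3, -0.2, -0.3]
gripper_width: 0.588
```

```bash
python3 snap.py b9 side:230,150,380,262 wrist scene:60,180,210,292; python3 ball.py b9
```

```text
t 30.7 pos [ 0.507  -0.213   0.3626] F [-0.2951 -0.2247 -0.2529] w 0.5877377745894817 q [-0.3987  0.4369  0.8921  1.9415 -0.4128  0.9585  0.4686]
scene few 0
side 73 ball [ 0.5058 -0.2108  0.2068] box x -0.0310 y -0.0181 z 0.2068
```

View pics/b9.png

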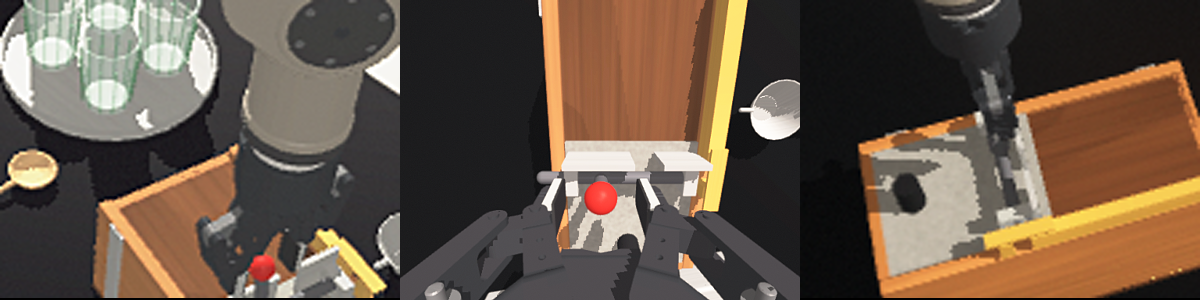

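play_rows:
  commands:
    - [0,0,0,0]
    - [0,0,0,0]
    - [0,0,0,0]
    - [0,0,0,0]
    - [0,0,0,0]
    - [0,0,0,0]
    - [0,0,0,0]
  claw: 0.014
  force: 25

```text
t: 31.55
eef_pos: [0.5075, -0.2125, 0.3641]
tool_rot: [0.0, 0.781, 0.624, 0.0]
contact_force: [-1.8, 0.9, 5.8]
gripper_width: 0.237
```

play_rows:
  commands:
    - [0,0.003,0,0]
    - [0,0.005,0,0]
    - [0,0.006,0,0]
    - [0,0.006,0,0]
    - [0,0.006,0,0]
    - [0,0.006,0,0]
    - [0,0.004,0,0]
    - [0,0.002,0,0]
    - [0,0,0,0]

```text
t: 32.45
eef_pos: [0.5449, -0.2209, 0.3641]
tool_rot: [0.0, 0.781, 0.625, 0.0]
contact_force: [-0.4, 0.6, 4.9]
gripper_width: 0.236
```

play_rows:
  commands:
    - [0,0.002,0,0]
    - [0,0.002,0,0]
    - [0,0.001,0,0]
    - [0,0,0,0]

```text
t: 32.85
eef_pos: [0.5479, -0.2219, 0.3639]
tool_rot: [-0.002, 0.781, 0.624, -0.001]
contact_force: [-9.2, 4.6, 13.0]
gripper_width: 0.236
```

```bash
python3 snap.py c1 side:230,150,380,262 wrist scene:60,180,210,292; python3 ball.py c1; python3 wball.py c1
```

```text
t 32.85 pos [ 0.5479 -0.2219  0.3639] F [-9.2157  4.5935 12.9649] w 0.23649690024399564 q [-0.3487  0.5065  0.861   1.8427 -0.4517  1.0062  0.4787]
scene few 0
side 30 ball [ 0.5442 -0.2193  0.2071] box x 0.0084 y -0.0179 z 0.2071
1354 ball [ 0.5456 -0.2213  0.2034] box x 0.0102 y -0.0196 z 0.2034
turn -0.06 (n 0.0) shift [ 0.0001 -0.0023 -0.0001] |s| 0.002 n 0.1 cur yaw 77.24
```

View pics/c1.png

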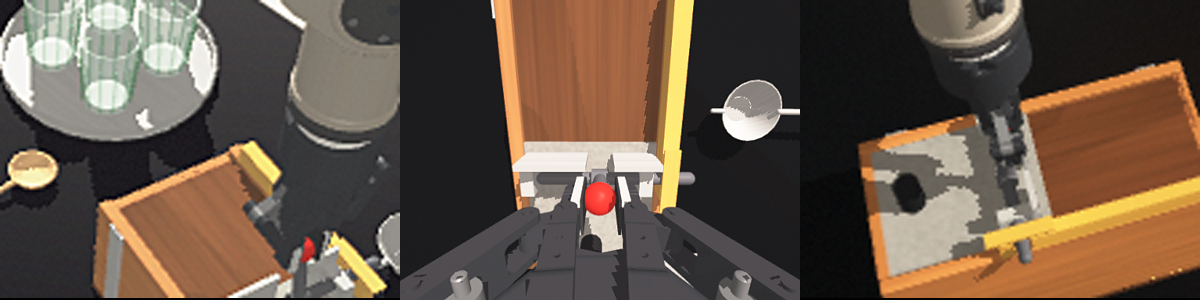

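Run:
```python
import numpy as np
a=np.linspace(.193,1.56,18); y=60*np.sin(a); z=60*np.cos(a)
print([[round(u/1000,4),0,round(-w/1000,4),0] for u,w in zip(np.diff(y),np.diff(z))])
```

```text
[[np.float64(0.0047), 0, np.float64(0.0011), 0], [np.float64(0.0046), 0, np.float64(0.0015), 0], [np.float64(0.0045), 0, np.float64(0.0019), 0], [np.float64(0.0043), 0, np.float64(0.0022), 0], [np.float64(0.0041), 0, np.float64(0.0025), 0], [np.float64(0.0039), 0, np.float64(0.0029), 0], [np.float64(0.0036), 0, np.float64(0.0032), 0], [np.float64(0.0034), 0, np.float64(0.0034), 0], [np.float64(0.0031), 0, np.float64(0.0037), 0], [np.float64(0.0028), 0, np.float64(0.0039), 0], [np.float64(0.0025), 0, np.float64(0.0042), 0], [np.float64(0.0021), 0, np.float64(0.0043), 0], [np.float64(0.0018), 0, np.float64(0.0045), 0], [np.float64(0.0014), 0, np.float64(0.0046), 0], [np.float64(0.001), 0, np.float64(0.0047), 0], [np.float64(0.0006), 0, np.float64(0.0048), 0], [np.float64(0.0002), 0, np.float64(0.0048), 0]]
```

play_rows:
  commands:
    - [0.0047,-0.0005,0.0011,0]
    - [0.0046,-0.0005,0.0015,0]
    - [0.0045,0,0.0019,0]
    - [0.0043,0,0.0022,0]
    - [0.0041,0,0.0025,0]
    - [0.0039,0,0.0029,0]
    - [0,0,0,0]

```text
t: 33.7
eef_pos: [0.5532, -0.1954, 0.3506]
tool_rot: [-0.002, 0.781, 0.625, -0.001]
contact_force: [-5.1, 3.1, 1.0]
gripper_width: 0.237
```

```bash
python3 snap.py c2 side:230,150,380,262 wrist scene:60,180,210,292; python3 ball.py c2; python3 wball.py c2
```

```text
t 33.7 pos [ 0.5532 -0.1954  0.3506] F [-5.0605  3.1365  0.9643] w 0.2365706188294711 q [-0.3897  0.5148  0.851   1.8651 -0.4633  0.9763  0.4449]
scene few 1
side 45 ball [ 0.55   -0.196   0.1974] box x 0.0089 y 0.0061 z 0.1974
1427 ball [ 0.5508 -0.1985  0.1935] box x 0.0102 y 0.0038 z 0.1935
turn 0.01 (n 0.0) shift [-0.0035 -0.0017 -0.0134] |s| 0.014 n 0.3 cur yaw 77.31
```

View pics/c2.png

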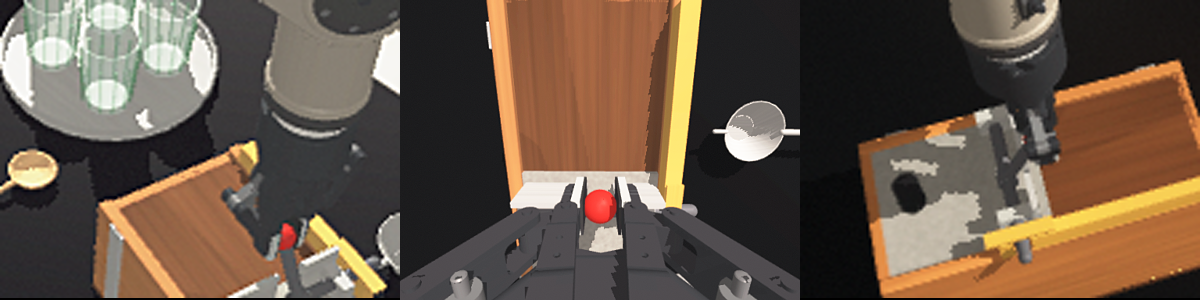

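play_rows:
  commands:
    - [0.0036,0,0.0032,0]
    - [0.0034,0,0.0034,0]
    - [0.0031,0,0.0037,0]
    - [0.0028,0,0.0039,0]
    - [0.0025,0,0.0042,0]
    - [0.0021,0,0.0043,0]
    - [0.0018,0,0.0045,0]
    - [0.0014,0,0.0046,0]
    - [0.001,0,0.0047,0]
    - [0,0,0,0]

```text
t: 34.85
eef_pos: [0.558, -0.1743, 0.3139]
tool_rot: [-0.002, 0.781, 0.625, -0.001]
contact_force: [-4.4, 3.4, 1.6]
gripper_width: 0.234
```

```bash
python3 snap.py c3 side:230,150,380,262 wrist scene:60,180,210,292; python3 ball.py c3; python3 wball.py c3
```

```text
t 34.85 pos [ 0.558  -0.1743  0.3139] F [-4.4196  3.4338  1.5601] w 0.23439267498726546 q [-0.3972  0.5566  0.8124  1.8983 -0.5083  0.9095  0.443 ]
scene few 2
side 38 ball [ 0.5557 -0.1761  0.1675] box x 0.0101 y 0.0268 z 0.1675
1622 ball [ 0.5557 -0.177   0.1645] box x 0.0103 y 0.0259 z 0.1645
knob 161 [ 0.5492 -0.1815  0.163 ] 0.00493763546900997 0.02004034298933126
turn -0.01 (n 0.0) shift [-0.0032 -0.0017 -0.0501] |s| 0.050 n 1.1 cur yaw 77.29
```

View pics/c3.png

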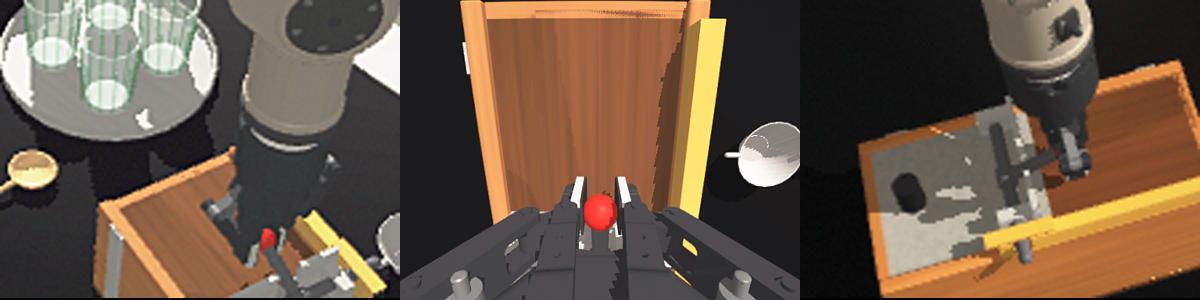

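Run:
```python
from h import *
c=dict(np.load("c3_wrist.npz")); P=cloud(c,c)
for v in (60,120,180,220,250): print(v,[P[v,u] for u in (220,256,300)])
```

```text
60 [array([ 0.5594, -0.0747,  0.1238]), array([ 0.578 , -0.0786,  0.1214]), array([ 0.6007, -0.0839,  0.123 ])]
120 [array([ 0.5513, -0.1045,  0.1216]), array([ 0.5711, -0.109 ,  0.1226]), array([ 0.5952, -0.1145,  0.1217])]
180 [array([ 0.5425, -0.1381,  0.1223]), array([ 0.5634, -0.1427,  0.1225]), array([ 0.5889, -0.1484,  0.1229])]
220 [array([ 0.5361, -0.1626,  0.1228]), array([ 0.5578, -0.1676,  0.1225]), array([ 0.5844, -0.1736,  0.1225])]
250 [array([ 0.5433, -0.1595,  0.17  ]), array([ 0.5582, -0.1668,  0.1627]), array([ 0.5788, -0.1715,  0.1626])]
```

play_rows:
  commands:
    - [0.0004,0,0.004,0]
    - [0,0,0.003,0]
    - [0,0,0,0]

```text
t: 35.3
eef_pos: [0.5581, -0.1738, 0.307]
tool_rot: [-0.002, 0.781, 0.625, -0.001]
contact_force: [-4.3, 4.0, 1.5]
gripper_width: 0.233
```

play_rows:
  commands:
    - [0,0,0,0]
    - [0,0,0,0]
    - [0,0,0,0]
    - [0,0,-0.01,0]
    - [0,0,-0.02,0]
    - [0,0,-0.02,0]
    - [0,0,-0.01,0]
    - [0,0,0,0]
  claw: 0.045

```text
t: 36.1
eef_pos: [0.5594, -0.175, 0.3697]
tool_rot: [0.001, 0.781, 0.624, 0.001]
contact_force: [-0.0, -0.7, -0.1]
gripper_width: 0.526
```

play_rows:
  commands:
    - [0,0,0,0]
    - [0,-0.0017,0,0]
    - [0,0,0,0]
    - [0,0,0,0]
    - [0,0,0,0]
    - [0,0,0,0]
  claw: 0.0

```text
t: 36.7
eef_pos: [0.5573, -0.1743, 0.3678]
tool_rot: [-0.0, 0.781, 0.624, -0.0]
contact_force: [-0.4, -0.4, -0.2]
gripper_width: -0.0
```

```bash
python3 snap.py c4 side:230,150,380,262 wrist scene:60,180,210,292; python3 ball.py c4; python3 wball.py c4
```

```text
t 36.7 pos [ 0.5573 -0.1743  0.3678] F [-0.3622 -0.4115 -0.2286] w -0.00040732898008580845 q [-0.4466  0.4893  0.8723  1.858  -0.4417  1.0006  0.3916]
scene 65 ball [ 0.5569 -0.175   0.161 ] box x 0.0110 y 0.0281 z 0.1610
side 66 ball [ 0.5558 -0.1733  0.1623] box x 0.0096 y 0.0295 z 0.1623
556 ball [ 0.556  -0.1754  0.1591] box x 0.0102 y 0.0275 z 0.1591
turn -0.03 (n 0.0) shift [-0.0014 -0.0011  0.0038] |s| 0.004 n 0.1 cur yaw 77.27
```

View pics/c4.png

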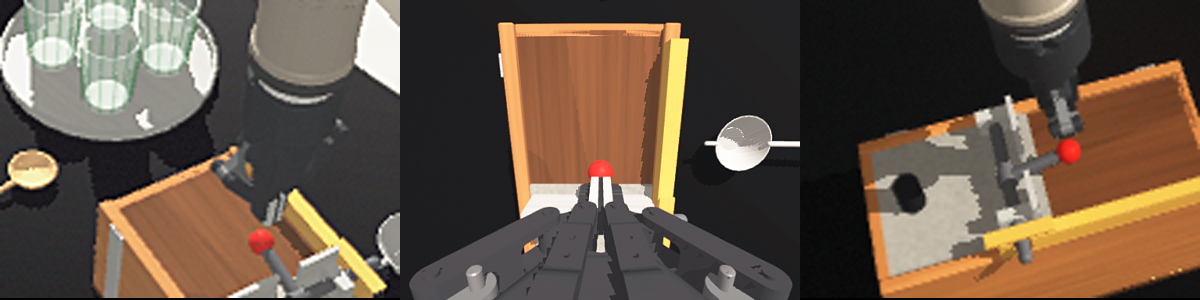

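play_rows:
  commands:
    - [0,0,0.008,0]
    - [0,0,0.01,0]
    - [0,0,0.005,0]
    - [0,0,0.003,0]
    - [0,0,0.003,0]
    - [0,0,0.003,0]
    - [0,0,0.003,0]
    - [0,0,0.002,0]
    - [0,0,0,0]

```text
t: 37.75
eef_pos: [0.5575, -0.1743, 0.3312]
tool_rot: [0.0, 0.781, 0.624, 0.0]
contact_force: [-0.1, 1.1, 2.8]
gripper_width: 0.003
```

play_rows:
  commands:
    - [0,0,0.002,0]
    - [0,0,0.001,0]
    - [0,0,0,0]

```text
t: 38.05
eef_pos: [0.5577, -0.1745, 0.3298]
tool_rot: [-0.0, 0.781, 0.624, 0.001]
contact_force: [-4.7, 4.3, 17.9]
gripper_width: -0.003
```

```bash
python3 snap.py c5 side:230,150,380,262 scene:60,180,210,292; python3 ball.py c5
```

```text
t 38.05 pos [ 0.5577 -0.1745  0.3298] F [-4.6786  4.2525 17.8668] w -0.0032996724433063413 q [-0.4121  0.5352  0.8312  1.8892 -0.491   0.9322  0.4298]
scene 27 ball [ 0.5568 -0.1725  0.1483] box x 0.0103 y 0.0305 z 0.1483
side 32 ball [ 0.5567 -0.1716  0.1484] box x 0.0100 y 0.0314 z 0.1484
```

play_rows:
  commands:
    - [0,0,-0.01,0]
    - [0,0,-0.03,0]
    - [-0.02,0,-0.04,0]
    - [-0.04,0,-0.03,0]
    - [-0.04,0,-0.01,0]
    - [-0.02,0,0,0]
    - [0,0,0,0]

```text
t: 38.85
eef_pos: [0.5288, -0.2951, 0.449]
tool_rot: [0.001, 0.783, 0.622, -0.0]
contact_force: [-0.2, -0.2, -0.6]
gripper_width: 0.0
```

```bash
python3 snap.py c6 scene side ; cp pics/c6.png pics/c6full.png; python3 snap.py c7 wrist side:230,150,380,262 ; python3 ball.py c6; python3 wball.py c7
```

```text
t 38.85 pos [ 0.5288 -0.2951  0.449 ] F [-0.2092 -0.2152 -0.6127] w 0.00023743401100922935 q [-0.2666  0.445   0.9287  1.7212 -0.3826  1.1678  0.5398]
t 38.95 pos [ 0.5307 -0.2913  0.4477] F [ 0.3287  1.2074 -0.0772] w -0.0005873814552776203 q [-0.2704  0.4456  0.9249  1.7221 -0.3836  1.1681  0.5385]
scene 64 ball [ 0.5567 -0.1728  0.148 ] box x 0.0103 y 0.0302 z 0.1480
side 57 ball [ 0.5558 -0.1726  0.1491] box x 0.0093 y 0.0302 z 0.1491
475 ball [ 0.5565 -0.1735  0.1458] box x 0.0103 y 0.0295 z 0.1458
knob 387 [ 0.5148 -0.3114  0.1624] -0.00012731447842826788 -0.11424201713514841
turn -0.08 (n 0.0) shift [ 0.1206 -0.0007  0.0837] |s| 0.147 n 3.3 cur yaw 77.22
```

View pics/c7.png

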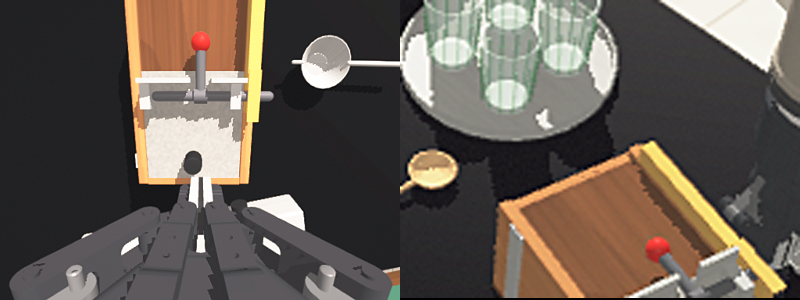

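View pics/c6full.png

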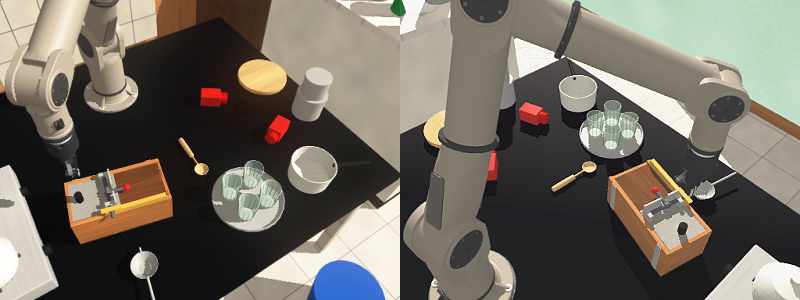

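```bash
python3 -c "
from station import bot
print(bot.hand_in())"
```

```text
the job is handed in; nothing more can be done
None
```

The whole job is done and handed in, with the robot's clock at about 39 s of the 72 s allowed.

**What I did**
- **Canister choice:** I took the lying canister farthest to the robot's right, at about (0.44, 0.27).
- **Standing it up:** My first grip, on the body, would not let it swing. I set it down, gripped it by the lid and let it swing to lid-up, then stood it on the ledge and let go.
- **Placing it:** I lifted it by the lid and lowered it into the well with light contact, about 1.5 N.
- **Cover, bolt and handle:** I slid the cover shut by its knob, drove the bolt across with the handle up, then turned the handle through the notch. A press from above took it down to its stop.

**Last checks**
- **Canister:** It fitted 90.4° upright after release on the ledge. In the well, the lid top read 117 mm against an expected 118 mm. It is now under the cover, so I did not see it again.
- **Cover:** The rod sits at box y = −31 mm, where −30 mm means shut, and the cover plate meets the end wall.
- **Bolt:** The handle is at box x = +10 mm, which is the end stop, and the rod comes out beyond the keeper.
- **Handle:** The ball centre is at 146 mm by the wrist camera, where 146 mm is level.
- **Other objects:** I saw no sign that the tumblers, strainer, spoon or look-alikes had moved in the last pictures. I did not measure them.

**Disagreements**
- The scene and side cameras put the ball at 148–149 mm at the end, within their 1–3 mm offset from the wrist camera.
- I pulled on the cover at about 29 N while it was already against its stop. The ball read 11 mm off because the handle started tilted by about 0.19 rad, so I took the cover to be still open.
- The cover had started about 135 mm open, not the full 145 mm.

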